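Tare the bench scale and empty the bracket mould into its tub

ROBOT

A 7-joint arm with a two-finger parallel gripper is mounted at the origin on the work surface. World frame = base frame: x ahead of the robot, y to its left, z up, the work surface at z = 0. Lengths are in m, angles in rad, forces in N, time in s.
With the tool pointing down it reaches from about 0.425 to 0.825 m from the base axis. Payload 3.6 kg.
Tool frame: the origin (TCP) lies between the finger pads; the fingertips stand 19 mm ahead of it and the grasp point (between the pads) is the TCP; z points along the fingers, y is the line along which they close (so a half turn about z gives the same grasp; the last joint's range is limited). The gripper opens to 93 mm and grips with 3 to 60 N. Pads are 15 mm wide; open, the fingers measure 128 mm over their backs; the gripper's body (75 mm by 188 mm) begins 65 mm behind the grasp point.
Start: joints at [-1.262, 0.615, -0.013, 1.423, 0.008, 1.103, -0.04], TCP at [0.214, 0.614, 0.238] pointing down, gripper open.
Joint ranges: [-3.12, 3.12], [-0.3, 2.06], [-1.34, 1.32], [0.26, 2.42], [-1.36, 4.5], [0.01, 1.98], [-2.84, 2.84]. Speed limits (rad/s): [2.79, 2.79, 3.14, 3.14, 3.14, 3.14, 3.14].

INTERFACE

Orientations are given as a unit quaternion [w, x, y, z].
In Python, from bench import bot gives the robot as it stands.
- The arm moves only by the tool apply_moves, never from a script. Its argument "motion" is a list of rows, each an object with "fingers": the closure, from 0 (fully open) to 1 (shut); "travel": the shift along the world's x, y, z in units of 40 mm (1.0 is 40 mm), a list of three; "delta_rot": the turn, a rotation vector about the world's x, y, z in units of 6 degrees (1.0 is 6 degrees), a list of three. In form: [{"fingers": fingers, "travel": [x, y, z], "delta_rot": [ax, ay, az]}, ...]. A call has 1 to 12 rows; each row is the pose to reach, as a shift and turn from the pose commanded when the call began; what a row does not reach only later rows make up. A row lasts 1/12 s, in which the tool goes at most 41.7 mm and 7.16 degrees, less where a joint would pass 70% of its speed; a pose out of reach is approached as far as the arm can. A call with a gripper value outside its range is refused whole. The fingers move at their own pace and stop on an object; the grip force is fixed at half the most. Time passes only in rows, so rows that repeat a pose let the fingers close. It gives the time, the measured TCP pose, the force, the opening and the grip force at its end, in the units of the state.
- bot.observe(): the state, without advancing time (a new reading comes with each control period).
- bot.get_image(name): name is "scene" or "top"; returns (picture, depth): 400x640x3 uint8, blue, green, red; 400x640 float32, m along the optical axis (not along the pixel's ray), 0 where there is no reading.
- bot.get_calibration(name): a dict with "fovy" (degrees; the focal length in pixels is half the picture's height over the tangent of half this angle, whatever the lens; pixels are square), "cx", "cy" (the principal point, pixels), "dist_coeffs" ([k1, k2, p1, p2, k3] as OpenCV has them; the pictures are not rectified), "R" (3x3) and "t" (3): a world point X has camera coordinates R X + t. Camera axes: x right, y down, z forward; pixel columns grow to the right and rows downward; lengths in m; the calibration is good to about 2 mm. A picture is of the moment at which its call begins. get_calibration takes no time and is no camera call.
- bot.hand_in(): hands the job in; it is judged then, once.
The state is a dict: "time": time; "joints": joint angles; "qd": joint speeds; "joint_torque": joint torques, N m; "tcp_pos": TCP position; "tool_rot": TCP orientation; "ft_force": force on the tool from outside, world axes, zero at the start; "wrist_torque": the same for the moment, N m; "width": opening from 0.0 (shut) to 1.0 (fully open); "finger_force": force on a finger pad.
Only numpy, scipy, OpenCV 4.12 (cv2) and the standard library are available. Lean on these libraries where they do the work, as an engineer would, in place of code of your own. Each camera call takes 0.05 s, during which the arm holds its last target. There are 200 camera calls.

TASK

Weigh in the batch of cast speaker brackets: by its tab, first tip the lid of the tub on the scale up a good ten degrees, then lift it off and lay it flat, tab up, in the middle of the black rubber mat. Then turn the scale's tare knob until its pointer stands on the zero mark, and only after that lift every bracket out of the open mould and put it in the tub, so that all lie inside it. Leave the tub standing in the scale's pan, the pointer on zero, and the other things on the bench alone.

Things in the scene. Friction and masses are not known exactly. Their poses are not given: they have to be found in the camera images.
- scale: grey bench scale, fixed. Origin on the bench under the centre of its steel pan; the pan's floor is 50 mm above the bench, 224 mm along the scale's x, 184 mm along y, with a lip 8 mm high. The dial box (150 x 155 mm, white dial face at height 40 mm) stands beside the pan with its centre 195 mm from the origin along -y. The broad zero mark is on the dial's -x side (the front, towards the robot)
- tare (a joint): the black tare knob on the dial, turning about the vertical: angle of its pointer from the zero mark in rad, growing clockwise seen from above; 0 = pointer on zero; range -0.8 to 2.9; it stays where it is left
- tare_grip (a point): on the knob's axis at the height to grip, 74 mm above the bench. The knob is a disc 68 mm across, top 53 mm above the bench, with a bar grip on it 60 mm long, 15 mm thick and 34 mm high (top 87 mm above the bench). This frame's -x points along the bar towards the pointer, y across the bar
- tare_pointer (a point): the tip of the pointer needle, 52 mm from the knob's axis
- dial_zero (a point): the zero mark on the dial face, 54 mm from the knob's axis
- tub: grey open tub 200 x 160 mm (x, y), 70 mm high, walls 4 mm, loose in the scale's pan. Origin: centre of its underside; z up
- lid: white loose lid of the tub: plate 210 x 170 x 5 mm over a step 184 x 144 x 8 mm that enters the tub's mouth. Origin: centre of the step's underside, z up; it is 62 mm above the tub's origin when seated. On top, near its +x end, an upright tab 36 mm long in x, 14 mm thick in y, centred 66 mm from the origin along x, its top 47 mm above the origin (34 mm above the plate)
- mat: black rubber mat 180 x 230 mm (x, y), 3 mm thick, fixed on the bench. Origin: centre of its underside
- mould: dark steel open mould, fixed, 200 x 230 mm (x, y), 28 mm high, with six cavities 76 x 46 mm, 12 mm deep, at x = -47, +47 and y = -78, 0, +78 mm from its origin (centre of its underside)
- bracket0: one of up to six alike cast aluminium brackets, each lying foot down in a cavity of the mould; cavities may be empty, and the brackets not there read None from the start. Foot plate 70 x 40 x 10 mm (x, y, z) with an upright lug in the middle, 44 mm long in x, 12 mm thick in y, from 10 to 46 mm height. Origin: centre of the foot's underside, z up; 120 g
- bracket1: one of up to six alike cast aluminium brackets, each lying foot down in a cavity of the mould; cavities may be empty, and the brackets not there read None from the start. Foot plate 70 x 40 x 10 mm (x, y, z) with an upright lug in the middle, 44 mm long in x, 12 mm thick in y, from 10 to 46 mm height. Origin: centre of the foot's underside, z up; 120 g
- bracket2: one of up to six alike cast aluminium brackets, each lying foot down in a cavity of the mould; cavities may be empty, and the brackets not there read None from the start. Foot plate 70 x 40 x 10 mm (x, y, z) with an upright lug in the middle, 44 mm long in x, 12 mm thick in y, from 10 to 46 mm height. Origin: centre of the foot's underside, z up; 120 g
- bracket3: one of up to six alike cast aluminium brackets, each lying foot down in a cavity of the mould; cavities may be empty, and the brackets not there read None from the start. Foot plate 70 x 40 x 10 mm (x, y, z) with an upright lug in the middle, 44 mm long in x, 12 mm thick in y, from 10 to 46 mm height. Origin: centre of the foot's underside, z up; 120 g
- bracket4: one of up to six alike cast aluminium brackets, each lying foot down in a cavity of the mould; cavities may be empty, and the brackets not there read None from the start. Foot plate 70 x 40 x 10 mm (x, y, z) with an upright lug in the middle, 44 mm long in x, 12 mm thick in y, from 10 to 46 mm height. Origin: centre of the foot's underside, z up; 120 g
- bracket5: one of up to six alike cast aluminium brackets, each lying foot down in a cavity of the mould; cavities may be empty, and the brackets not there read None from the start. Foot plate 70 x 40 x 10 mm (x, y, z) with an upright lug in the middle, 44 mm long in x, 12 mm thick in y, from 10 to 46 mm height. Origin: centre of the foot's underside, z up; 120 g
- mug: blue mug, 80 mm wide, 90 mm tall; a bystander
- spraycan: blue spray can, 60 mm wide, 170 mm tall; a bystander
- fluxjar: amber jar, 64 mm wide, 70 mm tall; a bystander
- wrench: steel wrench, 180 mm long, lying flat; a bystander
- driver: screwdriver, 200 mm long, lying flat; a bystander
Things that resemble listed ones, but are neither listed nor needed, are in the scene too. What is shaped like the bracket2 but orange or red is not meant. What is shaped like the bracket5 but turquoise is not meant.

How it is judged:
By the outcome, as a careful person would: the job done as asked, in the order asked, and still so for the second after the job is handed in, with the robot touching nothing.
Of bracket0, bracket1, bracket2, bracket3, bracket4, bracket5 only 4 to 6 are there at a start; the rules pass over those that are not, and their reading is None.
At some moment in a run one of bracket0, bracket1, bracket2, bracket3, bracket4, bracket5 may be knocked a few centimetres aside while the robot is not near it.
Once in a run the grip may slacken for a moment while it holds something.
It also fails if it takes over 210 s, if anything falls off the work surface, if the arm or the gripper's body presses on something with over 40 N, if the wrist force passes 120 N, or if a joint passes its speed limit or range.

## Working session

There is one attempt and no reset: what is moved stays moved. The work goes in short steps, Python scripts to look and compute and a tool call to move; the robot and the scene stay as the last step left them, time stands still between calls to the robot, and variables do not carry over. Pictures are saved under pics/ and viewed, at most 14 in all, crops included, and the job is handed in when it is done.

Besides the shell and the picture viewer there is one more tool, called after "Emit:" by a JSON object that holds its "fn" and its "kwargs", one argument or row to a line. apply_moves: Moves the arm, as the interface text tells. Its arguments: {"type":"object","properties":{"motion":{"type":"array","items":{"type":"object","properties":{"fingers":{"type":"number"},"travel":{"type":"array","items":{"type":"number"}},"delta_rot":{"type":"array","items":{"type":"number"}}}}}},"required":["motion"]}

```bash
mkdir -p pics; cat > h.py <<'E'
import numpy as np, cv2
from bench import bot
def cal(n):
    c=bot.get_calibration(n); f=200/np.tan(np.radians(c["fovy"])/2)
    K=np.array([[f,0,c["cx"]],[0,f,c["cy"]],[0,0,1.]])
    return K,np.array(c["dist_coeffs"],float),np.array(c["R"]),np.array(c["t"])
def cloud(n):
    im,d=bot.get_image(n); K,D,R,t=cal(n)
    v,u=np.mgrid[:400,:640]
    p=cv2.undistortPoints(np.stack([u,v],-1).reshape(-1,1,2).astype(float),K,D).reshape(400,640,2)
    X=np.dstack([p[...,0]*d,p[...,1]*d,d])
    W=(X-t)@R
    W[d==0]=np.nan
    return im,W
def ontoz(n,uv,z):
    K,D,R,t=cal(n); p=cv2.undistortPoints(np.array(uv,float).reshape(-1,1,2),K,D).reshape(-1,2)
    r=np.c_[p,np.ones(len(p))]@R; C=-R.T@t
    return C+r*((z-C[2])/r[:,2])[:,None]
E
python3 - <<'E'
from h import *
for n in("top","scene"):
    im,W=cloud(n); cv2.imwrite(f"pics/{n}0.png",im); np.save(f"{n}0.npy",W)
    print(n,cal(n))
o=bot.observe();print(o)
E
```

```text
top (array([[379.24984801,   0.        , 319.66461556],
       [  0.        , 379.24984801, 199.83681946],
       [  0.        ,   0.        ,   1.        ]]), array([-0.08604805,  0.        ,  0.        ,  0.        ,  0.        ]), array([[-0.03248885, -0.9994547 , -0.00589637],
       [-0.97712275,  0.03300242, -0.21009989],
       [ 0.21017991, -0.00106443, -0.97766215]]), array([0.06738332, 0.54849377, 1.13177196]))
scene (array([[429.18418312,   0.        , 321.85154724],
       [  0.        , 429.18418312, 201.59844233],
       [  0.        ,   0.        ,   1.        ]]), array([-0.01723275,  0.        ,  0.        ,  0.        ,  0.        ]), array([[ 0.19379837,  0.9810293 ,  0.00486855],
       [ 0.83526776, -0.16239679, -0.52531424],
       [-0.51455802,  0.10587159, -0.85089438]]), array([-0.15865315, -0.39399801,  1.70109372]))
{'time': 0.1, 'joints': array([-1.26149713,  0.61577424, -0.0126106 ,  1.42472437,  0.00811113,
        1.1034151 , -0.04039151]), 'qd': array([-1.44320458e-03, -1.42491266e-03, -1.55072791e-04, -2.76794247e-03,
       -1.20185932e-03, -6.43202655e-05,  6.26819932e-04]), 'joint_torque': array([ 1.13477839e-03, -4.60041511e+01,  2.09690700e-01, -1.66245675e+01,
       -6.12219097e-02,  1.69198861e-02,  1.14535351e-04]), 'tcp_pos': array([0.21396488, 0.61306697, 0.23663306]), 'tool_rot': array([-1.69461630e-04,  1.67075239e-01,  9.85943495e-01, -1.12261418e-03]), 'ft_force': array([-0.13438362,  0.24727451,  0.08940574]), 'wrist_torque': array([ 0.0139632 , -0.00449421, -0.03629432]), 'finger_force': 0.0, 'width': 1.0010994554253099}
```

View pics/top0.png

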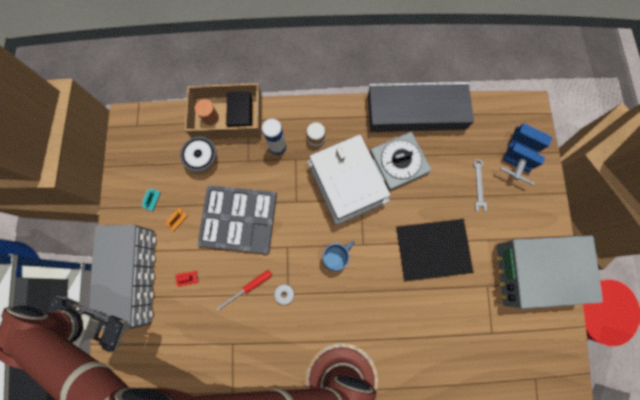

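View pics/scene0.png

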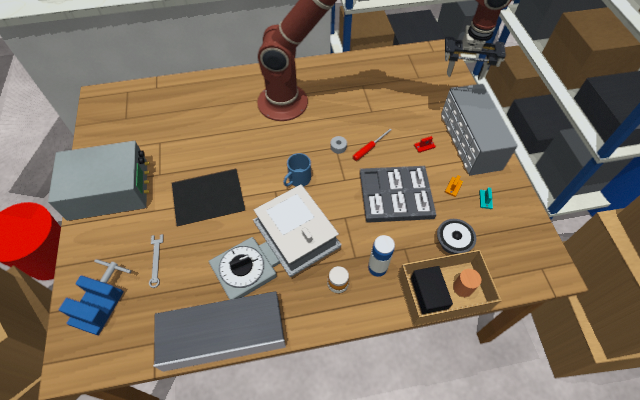

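The top view shows the lidded tub at (348,180), the dial at (402,160), the mat at (435,249) and the mould at (238,219) with five brackets; the cavity at lower right is empty. The orange, red and turquoise lookalikes lie outside the mould. Next I'll measure from the depth.

```bash
cat >> h.py <<'E'
def rects(W,zlo,zhi,box,mask=None,minn=15,pix=None):
    """connected components in image of points in height & xy box -> (n, centre, size, angle deg, zmed)"""
    x0,x1,y0,y1=box
    m=(W[...,2]>zlo)&(W[...,2]<zhi)&(W[...,0]>x0)&(W[...,0]<x1)&(W[...,1]>y0)&(W[...,1]<y1)
    if mask is not None: m&=mask
    n,l,s,c=cv2.connectedComponentsWithStats(m.astype(np.uint8),connectivity=8)
    for i in range(1,n):
        if s[i,4]<minn: continue
        P=W[l==i]; r=cv2.minAreaRect((P[:,:2]*1000).astype(np.float32))
        print("n",s[i,4],"pix",c[i].round(),"rect c",np.round(r[0],1),"size",np.round(r[1],1),"ang",round(r[2],1),"z",np.round(np.median(P[:,2])*1000,1),"mean",(P[:,:2].mean(0)*1000).round(1))
E
python3 - <<'E'
from h import *
for n in("top","scene"):
    W=np.load(n+"0.npy"); im=cv2.imread(f"pics/{n}0.png")
    at=lambda u,v:W[v,u].round(3)
    print(n,"--lid plate"); 
    B=(.35,.8,-.4,.6)
    px=dict(top=dict(mat=(435,249),dial=(402,145),lid=(350,185),mould=(238,219)),scene=dict(mat=(208,197),dial=(240,285),lid=(290,215),mould=(398,192)))[n]
    for k,p in px.items(): print(k,at(*p))
    rects(W,.115,.135,(.4,.8,-.2,.2),minn=200)
    print("tab");rects(W,.14,.165,(.4,.8,-.2,.12),minn=5)
    print("bar");rects(W,.07,.092,(.4,.8,-.3,-.05),minn=5)
    g=im.max(2); print("mat"); rects(W,-.01,.012,(.3,.7,-.5,-.05),mask=g<60,minn=300)
    print("mould");rects(W,.02,.035,(.3,.8,.1,.5),minn=200)
    print("lugs");rects(W,.05,.075,(.3,.75,.15,.5),mask=np.hypot(W[...,0]-0,0)>0,minn=5)
E
```

```text
top --lid plate
mat [ 0.388 -0.317  0.003]
dial [ 0.731 -0.229  0.038]
lid [ 0.578 -0.042  0.128]
mould [0.503 0.313 0.027]
n 3696 pix [349. 176.] rect c [611.8 -41.6] size [210.6 170.7] ang 21.9 z 124.2 mean [607.1 -42.1]
tab
n 75 pix [340. 152.] rect c [672.4 -16.9] size [36.2 14.5] ang 22.6 z 156.8 mean [671.  -16.2]
bar
n 105 pix [397. 123.] rect c [ 795.6 -213.6] size [  8.9 167.5] ang 0.3 z 73.4 mean [ 795.7 -209.8]
n 106 pix [404. 155.] rect c [ 681.6 -223.2] size [15.6 61.8] ang 14.6 z 83.8 mean [ 680.2 -221.6]
n 6 pix [374. 202.] rect c [ 534.3 -116.6] size [ 0.9 17.4] ang 22.3 z 75.8 mean [ 534.3 -116.9]
mat
n 3518 pix [434. 250.] rect c [ 387. -314.] size [171.9 222. ] ang 4.2 z 2.1 mean [ 386.6 -314.2]
mould
n 3451 pix [236. 218.] rect c [507.2 318.8] size [231.  201.9] ang 82.3 z 26.5 mean [508.4 321.1]
lugs
n 45 pix [277. 146.] rect c [733.6 183.6] size [17.7 57.2] ang 12.9 z 63.8 mean [730.5 181.4]
n 827 pix [198. 156.] rect c [704.5 441.4] size [ 90.7 116.3] ang 0.4 z 59.6 mean [707.8 440.9]
n 68 pix [213. 200.] rect c [562.8 387.7] size [13.1 42.7] ang 82.4 z 59.9 me
[... 1096 characters left out ...]
 3.9 mean [ 393.8 -315.2]
mould
n 2802 pix [397. 194.] rect c [507.2 318.2] size [232.7 207.5] ang 82.2 z 28.4 mean [517.6 318.2]
lugs
n 56 pix [396. 175.] rect c [462.5 323.4] size [12.7 47.4] ang 80.9 z 62.6 mean [465.6 322.2]
n 53 pix [419. 174.] rect c [474.4 401.8] size [11.9 44.6] ang 82.7 z 62.2 mean [476.  400.6]
n 61 pix [399. 197.] rect c [552.6 309.9] size [12.5 44.6] ang 82.5 z 62.0 mean [554.  309.5]
n 61 pix [423. 197.] rect c [564.1 387.8] size [12.7 50.3] ang 80.8 z 61.6 mean [566.8 386.9]
n 58 pix [377. 200.] rect c [545.  235.3] size [12.3 45.4] ang 82.6 z 62.0 mean [548.7 234.4]
n 823 pix [455. 232.] rect c [704.5 440.7] size [ 91.  117.3] ang 0.1 z 62.2 mean [710.8 440.9]
```

```bash
python3 - <<'E'
import cv2,numpy as np
a=cv2.imread("pics/top0.png");b=cv2.imread("pics/scene0.png")
f=lambda i,u,v,w,h,k:cv2.resize(i[v:v+h,u:u+w],None,fx=k,fy=k,interpolation=cv2.INTER_CUBIC)
A=f(a,300,125,140,100,5);B=f(b,200,180,140,115,5)
cv2.imwrite("pics/zt.png",A);cv2.imwrite("pics/zs.png",B)
E
```

```text
(no output)
```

View pics/zt.png

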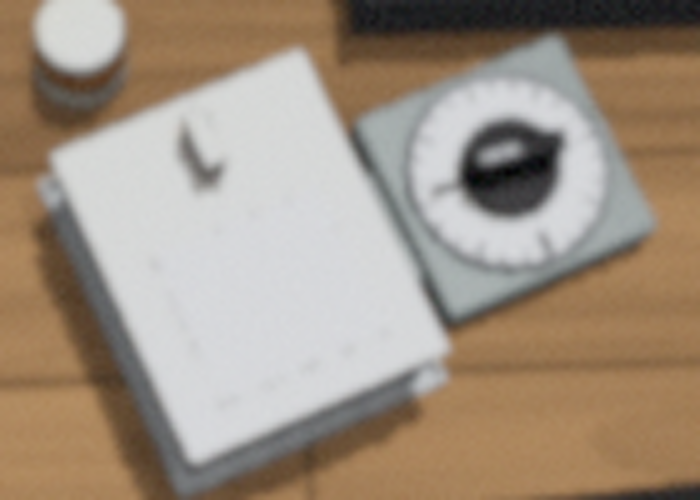

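View pics/zs.png

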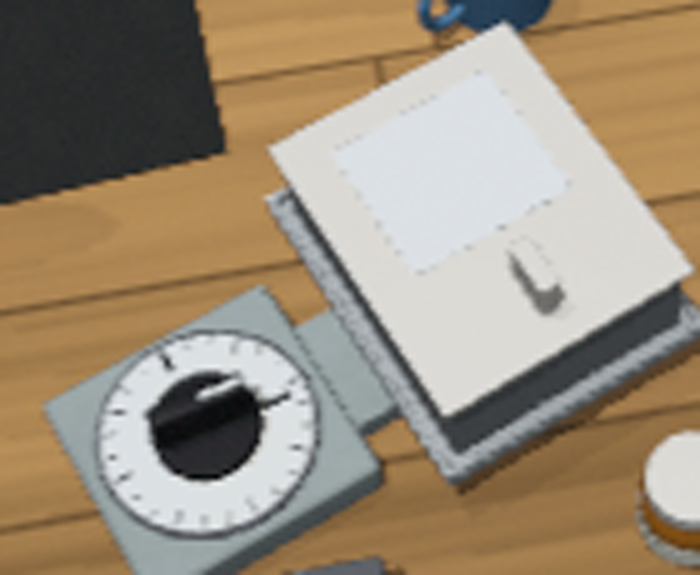

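The crops show the pointer needle at about pixel (387,163) in the top view, on the tub side, and the broad zero mark at (409,174). So the knob has to turn about 98° counter-clockwise. First I'll move over the lid's tab.

Emit:
{"fn": "apply_moves", "kwargs": {
  "motion": [
    {"fingers":0,"travel":[5.7,-7.9,0.5],"delta_rot":[0,0,3.5]},
    {"fingers":0,"travel":[5.7,-7.9,0.5],"delta_rot":[0,0,3.5]},
    {"fingers":0,"travel":[5.7,-7.9,0.5],"delta_rot":[0,0,3.5]},
    {"fingers":0,"travel":[5.7,-7.9,0.5],"delta_rot":[0,0,3.5]},
    {"fingers":0,"travel":[5.7,-7.9,0.5],"delta_rot":[0,0,3.5]},
    {"fingers":0,"travel":[5.7,-7.9,0.5],"delta_rot":[0,0,3.5]},
    {"fingers":0,"travel":[5.7,-7.9,0.5],"delta_rot":[0,0,3.5]},
    {"fingers":0,"travel":[5.7,-7.9,0.5],"delta_rot":[0,0,3.5]},
    {"fingers":0,"travel":[5.7,-7.9,0.5],"delta_rot":[0,0,3.5]},
    {"fingers":0,"travel":[5.7,-7.9,0.5],"delta_rot":[0,0,3.5]},
    {"fingers":0,"travel":[5.7,-7.9,0.5],"delta_rot":[0,0,3.5]},
    {"fingers":0,"travel":[5.7,-7.9,0.5],"delta_rot":[0,0,3.5]}
  ]
}}

```text
time: 1.1
tcp_pos: [0.4423, 0.2969, 0.2574]
tool_rot: [-0.0, -0.014, 1.0, -0.0]
ft_force: [0.5, 0.9, -0.1]
width: 0.999
finger_force: 0.0
```

Emit:
{"fn": "apply_moves", "kwargs": {
  "motion": [
    {"fingers":0,"travel":[5.8,-7.85,-0.3],"delta_rot":[0,0,3.43]},
    {"fingers":0,"travel":[5.8,-7.85,-0.3],"delta_rot":[0,0,3.43]},
    {"fingers":0,"travel":[5.8,-7.85,-0.3],"delta_rot":[0,0,3.43]},
    {"fingers":0,"travel":[5.8,-7.85,-0.3],"delta_rot":[0,0,3.43]},
    {"fingers":0,"travel":[5.8,-7.85,-0.3],"delta_rot":[0,0,3.43]},
    {"fingers":0,"travel":[5.8,-7.85,-0.3],"delta_rot":[0,0,3.43]},
    {"fingers":0,"travel":[5.8,-7.85,-0.3],"delta_rot":[0,0,3.43]},
    {"fingers":0,"travel":[5.8,-7.85,-0.3],"delta_rot":[0,0,3.43]},
    {"fingers":0,"travel":[5.8,-7.85,-0.3],"delta_rot":[0,0,3.43]},
    {"fingers":0,"travel":[5.8,-7.85,-0.3],"delta_rot":[0,0,3.43]},
    {"fingers":0,"travel":[5.8,-7.85,-0.3],"delta_rot":[0,0,3.43]},
    {"fingers":0,"travel":[5.8,-7.85,-0.3],"delta_rot":[0,0,3.43]}
  ]
}}

```text
time: 2.1
tcp_pos: [0.6741, -0.0143, 0.2444]
tool_rot: [-0.001, -0.194, 0.981, 0.001]
ft_force: [-1.2, 1.7, 0.4]
width: 1.001
finger_force: 0.0
```

Emit:
{"fn": "apply_moves", "kwargs": {
  "motion": [
    {"fingers":0,"travel":[0,0,-1.0]},
    {"fingers":0,"travel":[0,0,-1.8]},
    {"fingers":0,"travel":[0,0,-2.2]},
    {"fingers":0,"travel":[0,0,-2.4]},
    {"fingers":0,"travel":[0,0,-2.4]},
    {"fingers":0,"travel":[0,0,-2.4]}
  ]
}}

```text
invalid input
```

Emit:
{"fn": "apply_moves", "kwargs": {
  "motion": [
    {"fingers":0,"travel":[0,0,-1.0],"delta_rot":[0,0,0]},
    {"fingers":0,"travel":[0,0,-1.8],"delta_rot":[0,0,0]},
    {"fingers":0,"travel":[0,0,-2.2],"delta_rot":[0,0,0]},
    {"fingers":0,"travel":[0,0,-2.4],"delta_rot":[0,0,0]},
    {"fingers":0,"travel":[0,0,-2.4],"delta_rot":[0,0,0]},
    {"fingers":0,"travel":[0,0,-2.4],"delta_rot":[0,0,0]}
  ]
}}

```text
time: 2.6
tcp_pos: [0.6745, -0.0138, 0.1506]
tool_rot: [0.001, -0.195, 0.981, 0.001]
ft_force: [0.3, 0.1, 0.1]
width: 1.001
finger_force: 0.0
```

Emit:
{"fn": "apply_moves", "kwargs": {
  "motion": [
    {"fingers":0,"travel":[-0.03,-0.08,-0.05],"delta_rot":[0,0,0]},
    {"fingers":0,"travel":[-0.03,-0.08,-0.05],"delta_rot":[0,0,0]},
    {"fingers":1,"travel":[-0.03,-0.08,-0.05],"delta_rot":[0,0,0]},
    {"fingers":1,"travel":[-0.03,-0.08,-0.05],"delta_rot":[0,0,0]},
    {"fingers":1,"travel":[-0.03,-0.08,-0.05],"delta_rot":[0,0,0]},
    {"fingers":1,"travel":[-0.03,-0.08,-0.05],"delta_rot":[0,0,0]},
    {"fingers":1,"travel":[-0.03,-0.08,-0.05],"delta_rot":[0,0,0]},
    {"fingers":1,"travel":[-0.03,-0.08,-0.05],"delta_rot":[0,0,0]},
    {"fingers":1,"travel":[-0.03,-0.08,-0.05],"delta_rot":[0,0,0]},
    {"fingers":1,"travel":[-0.03,-0.08,-0.05],"delta_rot":[0,0,0]},
    {"fingers":1,"travel":[-0.03,-0.08,-0.05],"delta_rot":[0,0,0]},
    {"fingers":1,"travel":[-0.03,-0.08,-0.05],"delta_rot":[0,0,0]}
  ]
}}

```text
time: 3.6
tcp_pos: [0.6729, -0.0195, 0.1476]
tool_rot: [-0.0, -0.194, 0.981, -0.0]
ft_force: [0.2, 0.2, -0.3]
width: 0.335
finger_force: 0.0
```

Emit:
{"fn": "apply_moves", "kwargs": {
  "motion": [
    {"fingers":1,"travel":[0,0,0],"delta_rot":[0,0,0]},
    {"fingers":1,"travel":[0,0,0],"delta_rot":[0,0,0]},
    {"fingers":1,"travel":[0,0,0],"delta_rot":[0,0,0]},
    {"fingers":1,"travel":[0,0,0],"delta_rot":[0,0,0]},
    {"fingers":1,"travel":[0,0,0],"delta_rot":[0,0,0]},
    {"fingers":1,"travel":[0,0,0],"delta_rot":[0,0,0]}
  ]
}}

```text
time: 4.1
tcp_pos: [0.6729, -0.0193, 0.1477]
tool_rot: [-0.0, -0.194, 0.981, 0.0]
ft_force: [-1.1, 0.5, -0.3]
width: 0.147
finger_force: 30.0
```

Emit:
{"fn": "apply_moves", "kwargs": {
  "motion": [
    {"fingers":1,"travel":[-0.03,-0.01,0.18],"delta_rot":[0.16,-0.39,0]},
    {"fingers":1,"travel":[-0.07,-0.03,0.36],"delta_rot":[0.32,-0.77,0]},
    {"fingers":1,"travel":[-0.12,-0.05,0.53],"delta_rot":[0.47,-1.16,0]},
    {"fingers":1,"travel":[-0.17,-0.07,0.71],"delta_rot":[0.63,-1.54,0]},
    {"fingers":1,"travel":[-0.23,-0.09,0.85],"delta_rot":[0.76,-1.85,0]},
    {"fingers":1,"travel":[-0.28,-0.11,0.98],"delta_rot":[0.88,-2.16,0]},
    {"fingers":1,"travel":[-0.28,-0.11,0.98],"delta_rot":[0.88,-2.16,0]},
    {"fingers":1,"travel":[-0.28,-0.11,0.98],"delta_rot":[0.88,-2.16,0]},
    {"fingers":1,"travel":[-0.28,-0.11,0.98],"delta_rot":[0.88,-2.16,0]}
  ]
}}

```text
time: 4.85
tcp_pos: [0.6619, -0.0238, 0.1865]
tool_rot: [0.119, -0.192, 0.974, 0.023]
ft_force: [-0.2, 0.2, -1.1]
width: 0.149
finger_force: 30.0
```

```bash
cat >> h.py <<'E'
def plane(W,im,box,zlo=.1,zhi=.25):
    x0,x1,y0,y1=box
    m=(W[...,2]>zlo)&(W[...,2]<zhi)&(W[...,0]>x0)&(W[...,0]<x1)&(W[...,1]>y0)&(W[...,1]<y1)&(im.min(2)>150)
    P=W[m]
    for _ in range(5):
        c=P.mean(0); n=np.linalg.svd(P-c,full_matrices=False)[2][2]; P=P[np.abs((P-c)@n)<.005]
    n*=np.sign(n[2]); print("tilt",np.degrees(np.arccos(n[2])).round(1),"n",n.round(3),"c",c.round(4),len(P))
E
python3 - <<'E'
from h import *
for n in("top","scene"):
    im,W=cloud(n); plane(W,im,(.48,.7,-.17,.08)); cv2.imwrite(f"pics/{n}1.png",im)
o=bot.observe();print(o["ft_force"],o["wrist_torque"],o["tcp_pos"],o["tool_rot"])
E
```

```text
tilt 13.7 n [-0.222 -0.083  0.972] c [ 0.5658 -0.0289  0.1406] 934
tilt 13.7 n [-0.219 -0.089  0.972] c [ 0.643  -0.0453  0.1578] 1023
[-0.56282893 -0.23622743 -1.73224521] [ 0.07995295  0.24515964 -0.0318001 ] [ 0.6620262  -0.02339126  0.18630089] [ 0.11916338 -0.19265836  0.97372296  0.02337601]
```

Emit:
{"fn": "apply_moves", "kwargs": {
  "motion": [
    {"fingers":1,"travel":[0,0,0.2],"delta_rot":[0,0,0]},
    {"fingers":1,"travel":[0,0,0.5],"delta_rot":[0,0,0]},
    {"fingers":1,"travel":[0,0,0.9],"delta_rot":[0,0,0]},
    {"fingers":1,"travel":[0,0,1.3],"delta_rot":[0,0,0]},
    {"fingers":1,"travel":[0,0,1.7],"delta_rot":[0,0,0]},
    {"fingers":1,"travel":[0,0,2.1],"delta_rot":[-0.2,0.5,0]},
    {"fingers":1,"travel":[0,0,2.5],"delta_rot":[-0.4,1.0,0]},
    {"fingers":1,"travel":[0,0,2.9],"delta_rot":[-0.6,1.5,0]},
    {"fingers":1,"travel":[0,0,3.2],"delta_rot":[-0.88,2.16,0]},
    {"fingers":1,"travel":[0,0,3.4],"delta_rot":[-0.88,2.16,0]},
    {"fingers":1,"travel":[0,0,3.4],"delta_rot":[-0.88,2.16,0]},
    {"fingers":1,"travel":[0,0,3.4],"delta_rot":[-0.88,2.16,0]}
  ]
}}

```text
time: 5.95
tcp_pos: [0.6616, -0.024, 0.3227]
tool_rot: [0.0, -0.194, 0.981, -0.0]
ft_force: [-0.1, -0.9, -2.3]
width: 0.15
finger_force: 30.0
```

```bash
python3 - <<'E'
from h import *
for n in("top","scene"):
    im,W=cloud(n); plane(W,im,(.45,.72,-.17,.08),.12,.4); cv2.imwrite(f"pics/{n}2.png",im)
o=bot.observe();print(o["ft_force"],o["wrist_torque"],o["tcp_pos"],o["tool_rot"],o["joints"])
E
```

```text
tilt 0.8 n [0.004 0.014 1.   ] c [ 0.5586 -0.0077  0.2997] 701
tilt 0.5 n [0.008 0.001 1.   ] c [ 0.6183 -0.0729  0.3006] 1556
[ 0.06207625 -0.85806427 -1.49125015] [ 0.05208846 -0.04195304 -0.01605213] [ 0.66076955 -0.02459953  0.32191101] [-7.76841324e-04 -1.93338599e-01  9.81131785e-01  5.18754341e-05] [ 0.07750764  0.58283144 -0.13793755  1.24497674  0.07833797  1.32045527
  1.90248326]
```

Emit:
{"fn": "apply_moves", "kwargs": {
  "motion": [
    {"fingers":1,"travel":[-0.3,-0.4,0],"delta_rot":[0,0,-0.8]},
    {"fingers":1,"travel":[-0.6,-0.8,0],"delta_rot":[0,0,-1.6]},
    {"fingers":1,"travel":[-0.9,-1.2,-0.1],"delta_rot":[0,0,-2.4]},
    {"fingers":1,"travel":[-1.2,-1.6,-0.2],"delta_rot":[0,0,-3.2]},
    {"fingers":1,"travel":[-1.5,-2.0,-0.3],"delta_rot":[0,0,-4.0]},
    {"fingers":1,"travel":[-1.8,-2.4,-0.4],"delta_rot":[0,0,-4.8]},
    {"fingers":1,"travel":[-2.1,-2.8,-0.6],"delta_rot":[0,0,-5.6]},
    {"fingers":1,"travel":[-2.4,-3.2,-0.8],"delta_rot":[0,0,-6.4]},
    {"fingers":1,"travel":[-2.7,-3.6,-1.0],"delta_rot":[0,0,-7.2]},
    {"fingers":1,"travel":[-3.0,-4.0,-1.2],"delta_rot":[0,0,-8.0]},
    {"fingers":1,"travel":[-3.3,-4.4,-1.4],"delta_rot":[0,0,-8.8]},
    {"fingers":1,"travel":[-3.6,-4.8,-1.6],"delta_rot":[0,0,-9.6]}
  ]
}}

```text
time: 7.05
tcp_pos: [0.5159, -0.2169, 0.258]
tool_rot: [-0.0, 0.305, 0.952, 0.0]
ft_force: [-0.5, -0.7, -0.7]
width: 0.148
finger_force: 30.0
```

Emit:
{"fn": "apply_moves", "kwargs": {
  "motion": [
    {"fingers":1,"travel":[-0.3,-0.4,-0.2],"delta_rot":[0,0,-0.8]},
    {"fingers":1,"travel":[-0.6,-0.8,-0.4],"delta_rot":[0,0,-1.6]},
    {"fingers":1,"travel":[-0.9,-1.2,-0.6],"delta_rot":[0,0,-2.4]},
    {"fingers":1,"travel":[-1.2,-1.6,-0.8],"delta_rot":[0,0,-3.2]},
    {"fingers":1,"travel":[-1.5,-2.0,-1.0],"delta_rot":[0,0,-4.0]},
    {"fingers":1,"travel":[-1.8,-2.4,-1.2],"delta_rot":[0,0,-4.8]},
    {"fingers":1,"travel":[-2.1,-2.8,-1.4],"delta_rot":[0,0,-5.6]},
    {"fingers":1,"travel":[-2.4,-3.2,-1.6],"delta_rot":[0,0,-6.4]},
    {"fingers":1,"travel":[-2.7,-3.6,-1.8],"delta_rot":[0,0,-7.4]},
    {"fingers":1,"travel":[-3.0,-4.0,-2.0],"delta_rot":[0,0,-8.37]},
    {"fingers":1,"travel":[-3.07,-4.07,-2.0],"delta_rot":[0,0,-8.37]},
    {"fingers":1,"travel":[-3.07,-4.07,-2.0],"delta_rot":[0,0,-8.37]}
  ]
}}

```text
time: 8.05
tcp_pos: [0.3927, -0.3795, 0.1785]
tool_rot: [-0.001, 0.679, 0.734, -0.0]
ft_force: [-0.3, -0.1, -1.4]
width: 0.148
finger_force: 30.0
```

```bash
python3 - <<'E'
from h import *
for n in("top","scene"):
    im,W=cloud(n); plane(W,im,(.25,.52,-.45,-.17),.08,.3); cv2.imwrite(f"pics/{n}3.png",im)
    rects(W,.12,.155,(.2,.6,-.5,-.12),mask=im.min(2)>130,minn=200)
o=bot.observe();print(o["ft_force"],o["tcp_pos"],o["tool_rot"],o["joints"],o["width"],o["finger_force"])
E
```

```text
tilt 0.3 n [ 0.004 -0.003  1.   ] c [ 0.3951 -0.2754  0.1559] 2539
tilt 0.5 n [ 0.006 -0.005  1.   ] c [ 0.4057 -0.2833  0.158 ] 1799
[-0.30180114  0.7999324  -0.47452995] [ 0.395621   -0.37768324  0.17904337] [1.75810189e-06 6.77689601e-01 7.35347695e-01 7.56283923e-04] [ 0.49187988  0.54247257  0.35341455  1.80684427 -0.24543188  0.83528825
  1.04598237] 0.1474903566867113 29.999881982803345
```

Emit:
{"fn": "apply_moves", "kwargs": {
  "motion": [
    {"fingers":1,"travel":[0,0,-0.5],"delta_rot":[0,0,0]},
    {"fingers":1,"travel":[0,0,-1.1],"delta_rot":[0,0,0]},
    {"fingers":1,"travel":[0,0,-1.7],"delta_rot":[0,0,0]},
    {"fingers":1,"travel":[0,0,-2.3],"delta_rot":[0,0,0]},
    {"fingers":1,"travel":[0,0,-2.8],"delta_rot":[0,0,0]},
    {"fingers":1,"travel":[0,0,-3.2],"delta_rot":[0,0,0]},
    {"fingers":1,"travel":[0,0,-3.4],"delta_rot":[0,0,0]},
    {"fingers":1,"travel":[0,0,-3.47],"delta_rot":[0,0,0]},
    {"fingers":1,"travel":[0,0,-3.47],"delta_rot":[0,0,0]},
    {"fingers":1,"travel":[0,0,-3.47],"delta_rot":[0,0,0]}
  ]
}}

```text
time: 8.98
tcp_pos: [0.396, -0.3789, 0.041]
tool_rot: [0.001, 0.678, 0.735, 0.0]
ft_force: [0.0, -0.5, -1.5]
width: 0.147
finger_force: 30.0
```

```bash
python3 - <<'E'
from h import *
for n in("top","scene"):
    im,W=cloud(n); plane(W,im,(.25,.52,-.45,-.17),.008,.1); cv2.imwrite(f"pics/{n}4.png",im)
    rects(W,.008,.026,(.2,.6,-.5,-.12),mask=im.min(2)>130,minn=200)
o=bot.observe();print(o["ft_force"],o["tcp_pos"],o["tool_rot"])
E
```

```text
tilt 0.3 n [-0.002 -0.005  1.   ] c [ 0.3976 -0.2736  0.0181] 1945
n 2357 pix [425. 248.] rect c [ 387.7 -295.9] size [172.4 177.2] ang 4.1 z 18.1 mean [ 391.6 -280.3]
tilt 0.3 n [ 0.003 -0.005  1.   ] c [ 0.4069 -0.282   0.0202] 1481
n 1752 pix [215. 195.] rect c [ 391.3 -312.3] size [172.4 207.7] ang 4.6 z 20.2 mean [ 401.2 -286.1]
[ 0.85030708 -0.58041631 -2.00181471] [ 0.39577672 -0.37918709  0.04121833] [1.21077244e-03 6.78452713e-01 7.34643073e-01 7.89720515e-05]
```

Emit:
{"fn": "apply_moves", "kwargs": {
  "motion": [
    {"fingers":1,"travel":[0,0,-0.04],"delta_rot":[0,0,0]},
    {"fingers":1,"travel":[0,0,-0.06],"delta_rot":[0,0,0]},
    {"fingers":1,"travel":[0,0,-0.08],"delta_rot":[0,0,0]},
    {"fingers":1,"travel":[0,0,-0.08],"delta_rot":[0,0,0]}
  ]
}}

```text
time: 9.42
tcp_pos: [0.3955, -0.3792, 0.0377]
tool_rot: [0.001, 0.679, 0.734, 0.0]
ft_force: [-0.1, 1.1, 5.7]
width: 0.15
finger_force: 3.0
```

Emit:
{"fn": "apply_moves", "kwargs": {
  "motion": [
    {"fingers":0.5,"travel":[0,0,0],"delta_rot":[0,0,0]},
    {"fingers":0.5,"travel":[0,0,0],"delta_rot":[0,0,0]},
    {"fingers":0.5,"travel":[0,0,0],"delta_rot":[0,0,0]},
    {"fingers":0.5,"travel":[0,0,0],"delta_rot":[0,0,0]},
    {"fingers":0.5,"travel":[0,0,0],"delta_rot":[0,0,0]},
    {"fingers":0,"travel":[0,0,1],"delta_rot":[0,0,0]},
    {"fingers":0,"travel":[0,0,2],"delta_rot":[0,0,0]},
    {"fingers":0,"travel":[0,0,3],"delta_rot":[0,0,0]},
    {"fingers":0,"travel":[0,0,4],"delta_rot":[0,0,0]},
    {"fingers":0,"travel":[0,0,5],"delta_rot":[0,0,0]},
    {"fingers":0,"travel":[0,0,5],"delta_rot":[0,0,0]}
  ]
}}

```text
time: 10.33
tcp_pos: [0.3976, -0.3825, 0.2449]
tool_rot: [0.008, 0.679, 0.734, -0.0]
ft_force: [-0.6, -1.7, 1.1]
width: 0.881
finger_force: 0.0
```

```bash
python3 - <<'E'
from h import *
for n in("top","scene"):
    im,W=cloud(n); plane(W,im,(.25,.52,-.45,-.17),.008,.1); cv2.imwrite(f"pics/{n}5.png",im)
    rects(W,.008,.026,(.2,.6,-.5,-.12),mask=im.min(2)>130,minn=200)
    print("bar");rects(W,.07,.092,(.6,.76,-.3,-.15),minn=5)
    print("lugs");rects(W,.05,.075,(.4,.6,.15,.45),minn=5)
# pointer & zero on original pictures at dial height
for n,p,z in(("top",(387,163),(409.4,173.6)),("scene",(258,259.6),(233.4,252.4))):
    print(n,ontoz(n,[p,z],.042).round(4))
o=bot.observe();print(o["ft_force"],o["tcp_pos"],o["tool_rot"],o["joints"])
E
```

```text
tilt 0.0 n [-0.001 -0.     1.   ] c [ 0.3925 -0.3062  0.0153] 2728
n 3265 pix [434. 249.] rect c [ 388.8 -313. ] size [171.5 212. ] ang 4.5 z 15.3 mean [ 388.2 -309.2]
bar
n 105 pix [404. 155.] rect c [ 682.2 -223.5] size [15.8 60.8] ang 14.5 z 83.7 mean [ 680.5 -222.2]
lugs
n 67 pix [213. 200.] rect c [562.4 388.4] size [13.8 43.4] ang 83.9 z 60.0 mean [561.8 387.3]
n 51 pix [237. 202.] rect c [551.1 311.4] size [10.7 42.5] ang 81.6 z 59.6 mean [550.7 310.6]
n 60 pix [260. 204.] rect c [544.7 236.8] size [12.4 42.2] ang 82.8 z 60.5 mean [544.7 236.2]
n 69 pix [208. 228.] rect c [472.5 402.5] size [13.6 44. ] ang 82.8 z 60.1 mean [472.6 401.3]
n 66 pix [232. 231.] rect c [460.8 324. ] size [13.3 44. ] ang 82.6 z 60.3 mean [460.7 322.7]
tilt 0.0 n [0. 0. 1.] c [ 0.401  -0.305   0.0172] 1882
n 2405 pix [208. 195.] rect c [ 390.2 -312.6] size [174.3 209.8] ang 4.6 z 17.2 mean [ 394.5 -308.5]
bar
n 139 pix [239. 261.] rect c [ 685.6 -222.7] size [18.1 59.5] ang 11.3 z 85.2 mean [ 687.6 -222.4]
lugs
n 52 pix [396. 175.] rect c [463.1 323.7] size [11.8 43.8] ang 81.2 z 62.4 mean [465.5 322.7]
n 58 pix [419. 174.] rect c [474.6 401.5] size [13.8 46.5] ang 84.4 z 60.9 mean [476.4 400.4]
n 60 pix [399. 197.] rect c [553.2 310.5] size [12.1 45.6] ang 81.3 z 61.9 mean [553.6 309.7]
n 58 pix [423. 196.] rect c [564.8 387.5] size [12.9 49.2] ang 84.1 z 62.7 mean [565.8 386.8]
n 57 pix [377. 200.] rect c [546.1 234.9] size [13.6 46.2] ang 81.6 z 62.0 mean [548.9 234.2]
top [[ 0.6693 -0.1741  0.042 ]
 [ 0.6311 -0.2446  0.042 ]]
scene [[ 0.6757 -0.1692  0.042 ]
 [ 0.6375 -0.2403  0.042 ]]
[-0.88985552  0.22658461 -0.00971861] [ 0.39544831 -0.37926502  0.23845744] [1.93194258e-03 6.78639234e-01 7.34469213e-01 1.83180674e-04] [ 0.4657457   0.47411549  0.39087128  1.73347811 -0.21296272  0.97190965
  1.01675076]
```

Emit:
{"fn": "apply_moves", "kwargs": {
  "motion": [
    {"fingers":0,"travel":[0.9,0.5,0],"delta_rot":[0,0,0.2]},
    {"fingers":0,"travel":[1.8,1.0,0],"delta_rot":[0,0,0.4]},
    {"fingers":0,"travel":[2.7,1.5,0],"delta_rot":[0,0,0.6]},
    {"fingers":0,"travel":[3.6,2.0,-0.5],"delta_rot":[0,0,0.8]},
    {"fingers":0,"travel":[4.5,2.5,-1],"delta_rot":[0,0,1.0]},
    {"fingers":0,"travel":[5.4,2.95,-1.4],"delta_rot":[0,0,1.2]},
    {"fingers":0,"travel":[6.3,3.4,-1.8],"delta_rot":[0,0,1.4]},
    {"fingers":0,"travel":[6.9,3.7,-2.0],"delta_rot":[0,0,1.5]},
    {"fingers":0,"travel":[7.21,3.91,-2.2],"delta_rot":[0,0,1.5]},
    {"fingers":0,"travel":[7.21,3.91,-2.2],"delta_rot":[0,0,1.5]},
    {"fingers":0,"travel":[7.21,3.91,-2.2],"delta_rot":[0,0,1.5]},
    {"fingers":0,"travel":[7.21,3.91,-2.2],"delta_rot":[0,0,1.5]}
  ]
}}

```text
time: 11.43
tcp_pos: [0.6813, -0.2247, 0.1484]
tool_rot: [-0.001, 0.62, 0.785, -0.002]
ft_force: [-0.1, -0.6, -0.0]
width: 1.003
finger_force: 0.0
```

```bash
python3 - <<'E'
from h import *
o=bot.observe();print(o["ft_force"],o["tcp_pos"],o["tool_rot"],o["joints"])
# scale yaw: dial face circle & box in original top/scene pics
for n in("top","scene"):
    W=np.load(n+"0.npy"); im=cv2.imread(f"pics/{n}0.png")
    rects(W,.03,.047,(.55,.78,-.36,-.1),minn=200)
    rects(W,.03,.047,(.55,.78,-.36,-.1),mask=im.min(2)>185,minn=200)
E
```

```text
[-1.11719959e-01 -5.85292063e-01 -2.17938362e-04] [ 0.68131032 -0.22466925  0.14837219] [-5.85955910e-04  6.20079883e-01  7.84537005e-01 -1.51112728e-03] [ 0.13535652  0.82290376  0.30755583  1.30324306 -0.25497349  1.05576466
  0.7093677 ]
n 1569 pix [400. 161.] rect c [ 681.9 -221.5] size [149. 153.] ang 22.1 z 36.6 mean [ 678.6 -219.1]
n 641 pix [401. 159.] rect c [ 684.  -222.2] size [122.  121.1] ang 74.3 z 38.7 mean [ 683.4 -222. ]
n 1897 pix [242. 268.] rect c [ 685.  -221.5] size [152.5 152.5] ang 22.0 z 38.4 mean [ 691.4 -220.8]
n 803 pix [241. 267.] rect c [ 685.1 -221.5] size [123.3 126.2] ang 69.8 z 40.5 mean [ 688.8 -222.7]
```

Emit:
{"fn": "apply_moves", "kwargs": {
  "motion": [
    {"fingers":0,"travel":[0.06,0.06,-0.5],"delta_rot":[0,0,0]},
    {"fingers":0,"travel":[0.06,0.06,-1.0],"delta_rot":[0,0,0]},
    {"fingers":0,"travel":[0.06,0.06,-1.5],"delta_rot":[0,0,0]},
    {"fingers":0.5,"travel":[0.06,0.06,-1.8],"delta_rot":[0,0,0]},
    {"fingers":0.5,"travel":[0.06,0.06,-1.8],"delta_rot":[0,0,0]},
    {"fingers":0.6,"travel":[0.06,0.06,-1.8],"delta_rot":[0,0,0]},
    {"fingers":0.6,"travel":[0.06,0.06,-1.8],"delta_rot":[0,0,0]},
    {"fingers":0.6,"travel":[0.06,0.06,-1.8],"delta_rot":[0,0,0]},
    {"fingers":0.6,"travel":[0.06,0.06,-1.8],"delta_rot":[0,0,0]},
    {"fingers":0.6,"travel":[0.06,0.06,-1.8],"delta_rot":[0,0,0]}
  ]
}}

```text
time: 12.27
tcp_pos: [0.6863, -0.2201, 0.0779]
tool_rot: [0.001, 0.619, 0.785, 0.0]
ft_force: [0.4, -0.0, 0.6]
width: 0.547
finger_force: 0.0
```

Emit:
{"fn": "apply_moves", "kwargs": {
  "motion": [
    {"fingers":1,"travel":[0,0,0],"delta_rot":[0,0,0]},
    {"fingers":1,"travel":[0,0,0],"delta_rot":[0,0,0]},
    {"fingers":1,"travel":[0,0,0],"delta_rot":[0,0,0]},
    {"fingers":1,"travel":[0,0,0],"delta_rot":[0,0,0]},
    {"fingers":1,"travel":[0,0,0],"delta_rot":[0,0,0]},
    {"fingers":1,"travel":[0,0,0],"delta_rot":[0,0,0]},
    {"fingers":1,"travel":[0,0,0],"delta_rot":[0,0,0]},
    {"fingers":1,"travel":[0,0,0],"delta_rot":[0,0,0]}
  ]
}}

```text
time: 12.93
tcp_pos: [0.6846, -0.2201, 0.0767]
tool_rot: [-0.001, 0.619, 0.785, -0.001]
ft_force: [-2.5, -0.2, 2.4]
width: 0.162
finger_force: 30.0
```

Emit:
{"fn": "apply_moves", "kwargs": {
  "motion": [
    {"fingers":1,"travel":[0,0,0],"delta_rot":[0,0,0.8]},
    {"fingers":1,"travel":[0,0,0],"delta_rot":[0,0,1.6]},
    {"fingers":1,"travel":[0,0,0],"delta_rot":[0,0,2.4]},
    {"fingers":1,"travel":[0,0,0],"delta_rot":[0,0,3.2]},
    {"fingers":1,"travel":[0,0,0],"delta_rot":[0,0,4.0]},
    {"fingers":1,"travel":[0,0,0],"delta_rot":[0,0,4.8]},
    {"fingers":1,"travel":[0,0,0],"delta_rot":[0,0,5.6]},
    {"fingers":1,"travel":[0,0,0],"delta_rot":[0,0,6.4]},
    {"fingers":1,"travel":[0,0,0],"delta_rot":[0,0,7.2]},
    {"fingers":1,"travel":[0,0,0],"delta_rot":[0,0,8.0]},
    {"fingers":1,"travel":[0,0,0],"delta_rot":[0,0,8.0]},
    {"fingers":1,"travel":[0,0,0],"delta_rot":[0,0,8.0]}
  ]
}}

```text
time: 13.93
tcp_pos: [0.6824, -0.2219, 0.0767]
tool_rot: [-0.003, 0.247, 0.969, -0.001]
ft_force: [-7.3, -1.2, 3.8]
width: 0.163
finger_force: 30.0
```

Emit:
{"fn": "apply_moves", "kwargs": {
  "motion": [
    {"fingers":1,"travel":[0,0,0],"delta_rot":[0,0,0.8]},
    {"fingers":1,"travel":[0,0,0],"delta_rot":[0,0,1.6]},
    {"fingers":1,"travel":[0,0,0],"delta_rot":[0,0,2.4]},
    {"fingers":1,"travel":[0,0,0],"delta_rot":[0,0,3.2]},
    {"fingers":1,"travel":[0,0,0],"delta_rot":[0,0,4.0]},
    {"fingers":1,"travel":[0,0,0],"delta_rot":[0,0,4.8]},
    {"fingers":1,"travel":[0,0,0],"delta_rot":[0,0,5.6]},
    {"fingers":1,"travel":[0,0,0],"delta_rot":[0,0,6.4]},
    {"fingers":1,"travel":[0,0,0],"delta_rot":[0,0,7.2]},
    {"fingers":1,"travel":[0,0,0],"delta_rot":[0,0,8.0]},
    {"fingers":1,"travel":[0,0,0],"delta_rot":[0,0,8.45]},
    {"fingers":1,"travel":[0,0,0],"delta_rot":[0,0,8.45]}
  ]
}}

```text
time: 14.93
tcp_pos: [0.6823, -0.2247, 0.0767]
tool_rot: [-0.004, -0.192, 0.981, -0.002]
ft_force: [-6.7, -4.8, 4.8]
width: 0.16
finger_force: 30.0
```

Emit:
{"fn": "apply_moves", "kwargs": {
  "motion": [
    {"fingers":1,"travel":[0,0,0],"delta_rot":[0,0,0]},
    {"fingers":1,"travel":[0,0,0],"delta_rot":[0,0,0]},
    {"fingers":1,"travel":[0,0,0],"delta_rot":[0,0,0]}
  ]
}}

```text
time: 15.18
tcp_pos: [0.6823, -0.2247, 0.0767]
tool_rot: [-0.004, -0.191, 0.982, -0.002]
ft_force: [-7.8, -3.9, 3.6]
width: 0.157
finger_force: 30.0
```

Emit:
{"fn": "apply_moves", "kwargs": {
  "motion": [
    {"fingers":0.5,"travel":[0,0,0],"delta_rot":[0,0,0]},
    {"fingers":0.5,"travel":[0,0,0],"delta_rot":[0,0,0]},
    {"fingers":0.5,"travel":[0,0,0],"delta_rot":[0,0,0]},
    {"fingers":0.5,"travel":[0,0,0],"delta_rot":[0,0,0]},
    {"fingers":0.5,"travel":[0,0,0],"delta_rot":[0,0,0]},
    {"fingers":0.5,"travel":[0,0,0.8],"delta_rot":[0,0,0]},
    {"fingers":0.5,"travel":[0,0,1.8],"delta_rot":[0,0,0]},
    {"fingers":0.5,"travel":[0,0,2.8],"delta_rot":[0,0,0]},
    {"fingers":0.5,"travel":[0,0,3.8],"delta_rot":[0,0,0]},
    {"fingers":0.5,"travel":[-1,0,4.2],"delta_rot":[0,0,0]},
    {"fingers":0.5,"travel":[-2,0.5,4.2],"delta_rot":[0,0,0]},
    {"fingers":0.5,"travel":[-3,1,4.2],"delta_rot":[0,0,0]}
  ]
}}

```text
time: 16.18
tcp_pos: [0.572, -0.1841, 0.2465]
tool_rot: [0.002, -0.192, 0.981, -0.001]
ft_force: [-0.4, 0.6, -0.1]
width: 0.499
finger_force: 0.0
```

Emit:
{"fn": "apply_moves", "kwargs": {
  "motion": [
    {"fingers":0.5,"travel":[-0.6,0.8,0],"delta_rot":[0,0,0]},
    {"fingers":0.5,"travel":[-1,1.7,0],"delta_rot":[0,0,-0.5]},
    {"fingers":0.5,"travel":[-1.2,2.6,0],"delta_rot":[0,0,-1]},
    {"fingers":0.5,"travel":[-1.2,3.5,0],"delta_rot":[0,0,-1.5]},
    {"fingers":0.5,"travel":[-1.2,4.5,0],"delta_rot":[0,0,-2]},
    {"fingers":0.5,"travel":[-1.2,5.4,0],"delta_rot":[0,0,-2.4]},
    {"fingers":0.5,"travel":[-1.2,6.2,0],"delta_rot":[0,0,-2.4]},
    {"fingers":0.5,"travel":[-1.2,7,0],"delta_rot":[0,0,-2.4]},
    {"fingers":0.5,"travel":[-1.2,7,0],"delta_rot":[0,0,-2.4]}
  ]
}}

```text
time: 16.93
tcp_pos: [0.5234, 0.1067, 0.2454]
tool_rot: [0.001, -0.075, 0.997, 0.003]
ft_force: [-0.1, 1.0, -0.0]
width: 0.496
finger_force: 0.0
```

```bash
python3 - <<'E'
from h import *
o=bot.observe();print(o["tcp_pos"],o["tool_rot"],o["joints"])
for n in("top","scene"):
    im,W=cloud(n); cv2.imwrite(f"pics/{n}6.png",im); np.save(n+"6.npy",W)
    print("bar");rects(W,.07,.092,(.6,.76,-.3,-.15),minn=5)
    print("tub");rects(W,.11,.13,(.45,.78,-.2,.12),minn=20)
    print("lugs");rects(W,.05,.075,(.4,.6,.15,.45),minn=5)
a=cv2.imread("pics/top6.png");b=cv2.imread("pics/scene6.png")
f=lambda i,u,v,w,h,k:cv2.resize(i[v:v+h,u:u+w],None,fx=k,fy=k,interpolation=cv2.INTER_CUBIC)
cv2.imwrite("pics/k6.png",np.hstack([f(a,370,125,66,66,6),f(b,207,232,66,66,6)]))
E
```

```text
[0.52344596 0.10669446 0.24536621] [ 8.12378779e-04 -7.47380442e-02  9.97196971e-01  3.43023930e-03] [-0.0996564   0.43211659 -0.20245456  1.74669183  0.0945472   0.96964597
  1.3831337 ]
bar
n 114 pix [404. 155.] rect c [ 682.4 -222.8] size [61.4 16.3] ang 23.4 z 83.6 mean [ 680.6 -221.7]
tub
n 342 pix [357. 173.] rect c [612.3 -42.1] size [201.2 160.9] ang 21.9 z 118.2 mean [616.7 -65.4]
lugs
n 65 pix [213. 200.] rect c [562.6 388. ] size [14.3 43.1] ang 78.9 z 60.1 mean [562.1 387.4]
n 50 pix [237. 202.] rect c [551.7 311.1] size [10.2 42.7] ang 83.0 z 60.5 mean [551.  310.4]
n 11 pix [259. 209.] rect c [528.4 238.5] size [9.9 9.4] ang 83.4 z 60.9 mean [527.2 239.2]
n 70 pix [208. 228.] rect c [472.4 401.9] size [13.6 44. ] ang 80.2 z 60.6 mean [471.9 401.2]
n 67 pix [232. 231.] rect c [460.6 323.1] size [12.8 44.2] ang 82.9 z 60.5 mean [460.1 322.5]
bar
n 111 pix [239. 261.] rect c [ 685.1 -223.2] size [62.9 14.7] ang 22.7 z 86.9 mean [ 687.9 -222.3]
tub
n 530 pix [296. 224.] rect c [611.5 -41.8] size [204.1 161.7] ang 22.1 z 118.9 mean [614.  -40.7]
lugs
n 54 pix [396. 175.] rect c [462.2 324. ] size [12.5 44.5] ang 82.5 z 62.1 mean [464.7 322.8]
n 55 pix [419. 174.] rect c [474.2 401.7] size [13.1 46.5] ang 84.1 z 62.2 mean [476.3 400.4]
n 60 pix [400. 198.] rect c [554. 311.] size [13.2 43.9] ang 82.1 z 61.6 mean [554.4 309.8]
n 61 pix [423. 197.] rect c [564.2 388.2] size [13.2 49.7] ang 79.1 z 61.3 mean [566.5 386.7]
n 57 pix [377. 200.] rect c [546.4 235.2] size [12.4 46.1] ang 84.9 z 61.5 mean [548.  234.4]
```

View pics/k6.png

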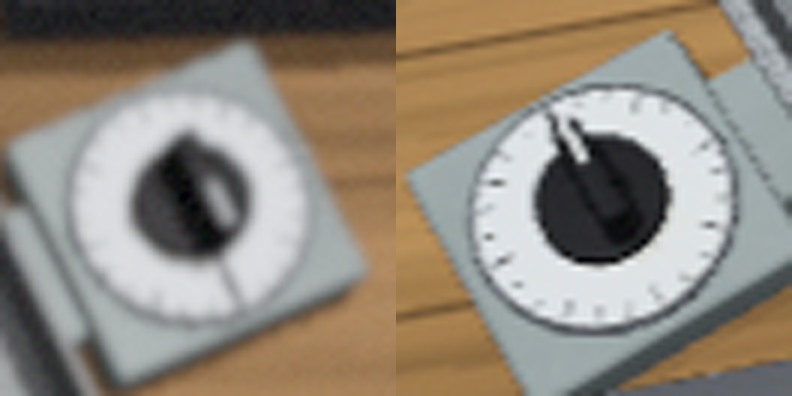

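The pointer now lies on the broad mark: both crops show the needle running into it, at about (240,300) on the left and (555,115) on the right. Next is a numeric check of the pointer, and the first bracket approach.

```bash
python3 - <<'E'
from h import *
for n,ax in(("top",(683.2,-222.2)),("scene",(685,-222))):
  for k in(0,6):
    g=cv2.imread(f"pics/{n}{k}.png").min(2).astype(np.float32)
    K,D,R,t=cal(n)
    a=np.radians(np.arange(90,260,.5))
    for r in((.038,.046),(.050,.057)):
        rr=np.linspace(*r,6)
        P=np.array([[ax[0]/1e3+q*np.cos(b),ax[1]/1e3+q*np.sin(b),.042] for b in a for q in rr])
        uv=cv2.projectPoints(P,cv2.Rodrigues(R)[0],t,K,D)[0].reshape(-1,2).astype(np.float32)
        v=cv2.remap(g,uv[:,0].copy(),uv[:,1].copy(),cv2.INTER_LINEAR).reshape(len(a),-1).mean(1)
        i=v.argmin(); w=np.clip(v.max()-v-.4*(v.max()-v.min()),0,None); w[abs(np.arange(len(a))-i)>20]=0
        print(n,k,r,np.degrees((w*a).sum()/w.sum()).round(1),v.min())
E
```

```text
top 0 (0.038, 0.046) 105.2 157.97234
top 0 (0.05, 0.057) 201.5 169.1302
top 6 (0.038, 0.046) 201.5 170.2801
top 6 (0.05, 0.057) 201.3 168.01042
scene 0 (0.038, 0.046) 104.6 84.05599
scene 0 (0.05, 0.057) 201.7 94.57894
scene 6 (0.038, 0.046) 205.0 66.76123
scene 6 (0.05, 0.057) 202.1 106.25049
```

Emit:
{"fn": "apply_moves", "kwargs": {
  "motion": [
    {"fingers":0.5,"travel":[0.1,0.8,0],"delta_rot":[0,0,-0.7]},
    {"fingers":0.5,"travel":[0.3,1.7,-0.3],"delta_rot":[0,0,-1.4]},
    {"fingers":0.5,"travel":[0.4,2.5,-1],"delta_rot":[0,0,-2.1]},
    {"fingers":0.5,"travel":[0.55,3.1,-1.8],"delta_rot":[0,0,-2.72]},
    {"fingers":0.5,"travel":[0.55,3.23,-2.6],"delta_rot":[0,0,-2.72]},
    {"fingers":0.5,"travel":[0.55,3.23,-3.2],"delta_rot":[0,0,-2.72]},
    {"fingers":0.5,"travel":[0.55,3.23,-3.2],"delta_rot":[0,0,-2.72]},
    {"fingers":0.5,"travel":[0.55,3.23,-3.2],"delta_rot":[0,0,-2.72]},
    {"fingers":0.5,"travel":[0.55,3.23,-3.2],"delta_rot":[0,0,-2.72]}
  ]
}}

```text
time: 17.78
tcp_pos: [0.5479, 0.2249, 0.1184]
tool_rot: [0.001, 0.075, 0.997, 0.0]
ft_force: [1.1, -0.7, 0.0]
width: 0.499
finger_force: 0.0
```

Emit:
{"fn": "apply_moves", "kwargs": {
  "motion": [
    {"fingers":0.5,"travel":[-0.06,0.27,0],"delta_rot":[0,0,0.15]},
    {"fingers":0.5,"travel":[-0.06,0.27,-0.4],"delta_rot":[0,0,0.15]},
    {"fingers":0.5,"travel":[-0.06,0.27,-1.0],"delta_rot":[0,0,0.15]},
    {"fingers":0.5,"travel":[-0.06,0.27,-1.5],"delta_rot":[0,0,0.15]},
    {"fingers":0.5,"travel":[-0.06,0.27,-1.7],"delta_rot":[0,0,0.15]},
    {"fingers":0.5,"travel":[-0.06,0.27,-1.7],"delta_rot":[0,0,0.15]},
    {"fingers":1,"travel":[-0.06,0.27,-1.7],"delta_rot":[0,0,0.15]},
    {"fingers":1,"travel":[-0.06,0.27,-1.7],"delta_rot":[0,0,0.15]},
    {"fingers":1,"travel":[-0.06,0.27,-1.7],"delta_rot":[0,0,0.15]},
    {"fingers":1,"travel":[-0.06,0.27,-1.7],"delta_rot":[0,0,0.15]},
    {"fingers":1,"travel":[-0.06,0.27,-1.7],"delta_rot":[0,0,0.15]},
    {"fingers":1,"travel":[-0.06,0.27,-1.7],"delta_rot":[0,0,0.15]}
  ]
}}

```text
time: 18.78
tcp_pos: [0.544, 0.2363, 0.0493]
tool_rot: [0.0, 0.066, 0.998, -0.0]
ft_force: [-0.7, 1.0, 2.4]
width: 0.128
finger_force: 30.0
```

Emit:
{"fn": "apply_moves", "kwargs": {
  "motion": [
    {"fingers":1,"travel":[0,0,0],"delta_rot":[0,0,0]},
    {"fingers":1,"travel":[0,0,0],"delta_rot":[0,0,0]}
  ]
}}

```text
time: 18.95
tcp_pos: [0.544, 0.2363, 0.0493]
tool_rot: [0.0, 0.066, 0.998, -0.0]
ft_force: [-0.3, -1.8, 4.4]
width: 0.127
finger_force: 30.0
```

Emit:
{"fn": "apply_moves", "kwargs": {
  "motion": [
    {"fingers":1,"travel":[0,0,0.4],"delta_rot":[0,0,0]},
    {"fingers":1,"travel":[0,0,1.2],"delta_rot":[0,0,0]},
    {"fingers":1,"travel":[0,0,2.1],"delta_rot":[0,0,0]},
    {"fingers":1,"travel":[0,0,3.0],"delta_rot":[0,0,0]},
    {"fingers":1,"travel":[0.3,-0.6,3.6],"delta_rot":[0,0,-1]},
    {"fingers":1,"travel":[0.7,-1.4,3.78],"delta_rot":[0,0,-2]},
    {"fingers":1,"travel":[1.1,-2.3,3.78],"delta_rot":[0,0,-3]},
    {"fingers":1,"travel":[1.5,-3.2,3.78],"delta_rot":[0,0,-4]},
    {"fingers":1,"travel":[1.9,-4.1,3.78],"delta_rot":[0,0,-5]},
    {"fingers":1,"travel":[2.3,-5.0,3.78],"delta_rot":[0,0,-6]},
    {"fingers":1,"travel":[2.3,-5.0,3.78],"delta_rot":[0,0,-6]},
    {"fingers":1,"travel":[2.3,-5.0,3.78],"delta_rot":[0,0,-6]}
  ]
}}

```text
time: 19.95
tcp_pos: [0.6362, 0.0328, 0.1991]
tool_rot: [0.0, 0.374, 0.927, -0.001]
ft_force: [-0.3, 1.3, -1.8]
width: 0.124
finger_force: 30.0
```

Emit:
{"fn": "apply_moves", "kwargs": {
  "motion": [
    {"fingers":1,"travel":[0.4,-0.8,0],"delta_rot":[0,0,-1]},
    {"fingers":1,"travel":[0.8,-1.6,0],"delta_rot":[0,0,-2]},
    {"fingers":1,"travel":[1.18,-2.23,0],"delta_rot":[0,0,-3]},
    {"fingers":1,"travel":[1.18,-2.23,0],"delta_rot":[0,0,-4.05]},
    {"fingers":1,"travel":[1.18,-2.23,0],"delta_rot":[0,0,-4.05]},
    {"fingers":1,"travel":[1.18,-2.23,0],"delta_rot":[0,0,-4.05]},
    {"fingers":1,"travel":[1.18,-2.23,0],"delta_rot":[0,0,-4.05]}
  ]
}}

```text
time: 20.53
tcp_pos: [0.6826, -0.0488, 0.1996]
tool_rot: [-0.001, 0.556, 0.831, 0.001]
ft_force: [0.1, 0.9, -1.0]
width: 0.126
finger_force: 30.0
```

Emit:
{"fn": "apply_moves", "kwargs": {
  "motion": [
    {"fingers":1,"travel":[0,-0.05,-0.5],"delta_rot":[0,0,0]},
    {"fingers":1,"travel":[0,-0.05,-1.2],"delta_rot":[0,0,0]},
    {"fingers":1,"travel":[0,-0.05,-1.9],"delta_rot":[0,0,0]},
    {"fingers":1,"travel":[0,-0.05,-2.4],"delta_rot":[0,0,0]},
    {"fingers":1,"travel":[0,-0.05,-2.65],"delta_rot":[0,0,0]},
    {"fingers":1,"travel":[0,-0.05,-2.72],"delta_rot":[0,0,0]},
    {"fingers":1,"travel":[0,-0.05,-2.72],"delta_rot":[0,0,0]},
    {"fingers":1,"travel":[0,-0.05,-2.72],"delta_rot":[0,0,0]}
  ]
}}

```text
time: 21.2
tcp_pos: [0.6842, -0.0539, 0.0928]
tool_rot: [0.001, 0.558, 0.83, 0.001]
ft_force: [0.3, 0.2, -0.4]
width: 0.125
finger_force: 30.0
```

Emit:
{"fn": "apply_moves", "kwargs": {
  "motion": [
    {"fingers":0.73,"travel":[0,0,0],"delta_rot":[0,0,0]},
    {"fingers":0.73,"travel":[0,0,0],"delta_rot":[0,0,0]},
    {"fingers":0.73,"travel":[0,0,0],"delta_rot":[0,0,0]},
    {"fingers":0.73,"travel":[0,0,0],"delta_rot":[0,0,0]},
    {"fingers":0.73,"travel":[0,0,0.8],"delta_rot":[0,0,0]},
    {"fingers":0.73,"travel":[0,0,1.8],"delta_rot":[0,0,0]},
    {"fingers":0.5,"travel":[0,0,2.7],"delta_rot":[0,0,0]},
    {"fingers":0.5,"travel":[-0.5,0.7,2.7],"delta_rot":[0,0,1]},
    {"fingers":0.5,"travel":[-1,1.4,2.7],"delta_rot":[0,0,2]},
    {"fingers":0.5,"travel":[-1.5,2.2,2.7],"delta_rot":[0,0,3]},
    {"fingers":0.5,"travel":[-2,3.0,2.7],"delta_rot":[0,0,4]},
    {"fingers":0.5,"travel":[-2,3.0,2.7],"delta_rot":[0,0,4]}
  ]
}}

```text
time: 22.2
tcp_pos: [0.5989, 0.0759, 0.1999]
tool_rot: [-0.003, 0.367, 0.93, 0.003]
ft_force: [0.2, 1.8, -0.5]
width: 0.495
finger_force: 0.0
```

```bash
cat > look.py <<'E'
import sys
from h import *
k=sys.argv[1]
o=bot.observe();q=o["tool_rot"];print(o["tcp_pos"].round(4),"yaw_y",np.degrees(np.arctan2(q[2]**2-q[1]**2,2*q[1]*q[2])).round(1),o["time"])
for n in("top","scene"):
    im,W=cloud(n); cv2.imwrite(f"pics/{n}{k}.png",im)
    print(n,"lugs");rects(W,.05,.075,(.4,.6,.15,.46),minn=5)
    print("in tub");rects(W,.085,.11,(.45,.78,-.2,.12),mask=im.min(2)>90,minn=8)
    print("tub");rects(W,.112,.13,(.45,.78,-.2,.12),minn=60)
E
python3 look.py 7
```

```text
[0.5989 0.0759 0.1999] yaw_y 47.0 22.2
top lugs
n 63 pix [213. 200.] rect c [562.5 387.8] size [14. 43.] ang 79.3 z 60.5 mean [562.4 387.5]
n 51 pix [237. 202.] rect c [551.2 311.5] size [10.1 43. ] ang 83.4 z 60.0 mean [551.1 310.5]
n 70 pix [208. 228.] rect c [472.4 402.2] size [13.6 43.8] ang 81.5 z 60.6 mean [471.8 401.2]
n 68 pix [232. 231.] rect c [460.8 323.5] size [12.7 44.2] ang 85.2 z 61.2 mean [460.1 322.5]
in tub
n 67 pix [351. 154.] rect c [684.1 -54.4] size [13.  44.1] ang 23.0 z 97.7 mean [683.6 -54.4]
n 10 pix [351. 211.] rect c [504.8 -43.8] size [ 0.5 27.4] ang 21.7 z 99.6 mean [504.4 -42.7]
tub
n 253 pix [364. 172.] rect c [617.8 -54.9] size [202.2 133.2] ang 22.1 z 118.7 mean [620.  -88.3]
scene lugs
n 54 pix [396. 175.] rect c [461.6 323.3] size [12.8 45.6] ang 84.7 z 62.2 mean [464.3 322.8]
n 54 pix [419. 174.] rect c [473.6 400.9] size [12.5 46.6] ang 82.5 z 62.1 mean [475.3 400.4]
n 58 pix [399. 197.] rect c [550.8 310.5] size [12.2 45.7] ang 81.5 z 62.0 mean [553.8 309.6]
n 62 pix [423. 197.] rect c [563.2 387.8] size [13.3 46.1] ang 81.9 z 62.0 mean [566.4 386.7]
in tub
n 85 pix [295. 248.] rect c [685.7 -55.8] size [13.5 43.8] ang 22.2 z 99.3 mean [686.7 -54.9]
tub
n 491 pix [295. 223.] rect c [611.3 -42.2] size [203.7 161.8] ang 22.1 z 119.4 mean [613.3 -41.5]
```

Emit:
{"fn": "apply_moves", "kwargs": {
  "motion": [
    {"fingers":0.5,"travel":[-0.1,0.8,0],"delta_rot":[0,0,1]},
    {"fingers":0.5,"travel":[-0.3,1.7,0],"delta_rot":[0,0,2]},
    {"fingers":0.5,"travel":[-0.5,2.6,0],"delta_rot":[0,0,3]},
    {"fingers":0.5,"travel":[-0.7,3.5,0],"delta_rot":[0,0,4]},
    {"fingers":0.5,"travel":[-0.9,4.4,-0.3],"delta_rot":[0,0,5]},
    {"fingers":0.5,"travel":[-1.1,5.3,-0.9],"delta_rot":[0,0,6.05]},
    {"fingers":0.5,"travel":[-1.29,6.0,-1.5],"delta_rot":[0,0,6.05]},
    {"fingers":0.5,"travel":[-1.29,6.1,-2.1],"delta_rot":[0,0,6.05]},
    {"fingers":0.5,"travel":[-1.29,6.1,-2.1],"delta_rot":[0,0,6.05]},
    {"fingers":0.5,"travel":[-1.29,6.1,-2.1],"delta_rot":[0,0,6.05]},
    {"fingers":0.5,"travel":[-1.29,6.1,-2.1],"delta_rot":[0,0,6.05]},
    {"fingers":0.5,"travel":[-1.29,6.1,-2.1],"delta_rot":[0,0,6.05]}
  ]
}}

```text
time: 23.3
tcp_pos: [0.5542, 0.3075, 0.1172]
tool_rot: [0.002, 0.068, 0.998, 0.0]
ft_force: [0.4, 0.4, 0.1]
width: 0.5
finger_force: 0.0
```

Emit:
{"fn": "apply_moves", "kwargs": {
  "motion": [
    {"fingers":0.5,"travel":[-0.03,0.05,-0.4],"delta_rot":[0,0,0]},
    {"fingers":0.5,"travel":[-0.03,0.05,-1.0],"delta_rot":[0,0,0]},
    {"fingers":0.5,"travel":[-0.03,0.05,-1.5],"delta_rot":[0,0,0]},
    {"fingers":0.5,"travel":[-0.03,0.05,-1.68],"delta_rot":[0,0,0]},
    {"fingers":0.5,"travel":[-0.03,0.05,-1.68],"delta_rot":[0,0,0]},
    {"fingers":1,"travel":[-0.03,0.05,-1.68],"delta_rot":[0,0,0]},
    {"fingers":1,"travel":[-0.03,0.05,-1.68],"delta_rot":[0,0,0]},
    {"fingers":1,"travel":[-0.03,0.05,-1.68],"delta_rot":[0,0,0]},
    {"fingers":1,"travel":[-0.03,0.05,-1.68],"delta_rot":[0,0,0]},
    {"fingers":1,"travel":[-0.03,0.05,-1.68],"delta_rot":[0,0,0]},
    {"fingers":1,"travel":[-0.03,0.05,-1.68],"delta_rot":[0,0,0]},
    {"fingers":1,"travel":[-0.03,0.05,-1.68],"delta_rot":[0,0,0]}
  ]
}}

```text
time: 24.3
tcp_pos: [0.5504, 0.3116, 0.0483]
tool_rot: [0.0, 0.066, 0.998, -0.0]
ft_force: [0.1, 0.1, 0.9]
width: 0.128
finger_force: 30.0
```

Emit:
{"fn": "apply_moves", "kwargs": {
  "motion": [
    {"fingers":1,"travel":[0,0,0.4],"delta_rot":[0,0,0]},
    {"fingers":1,"travel":[0,0,1.2],"delta_rot":[0,0,0]},
    {"fingers":1,"travel":[0,0,2.1],"delta_rot":[0,0,0]},
    {"fingers":1,"travel":[0,0,3.0],"delta_rot":[0,0,0]},
    {"fingers":1,"travel":[0.2,-0.6,3.6],"delta_rot":[0,0,-1]},
    {"fingers":1,"travel":[0.5,-1.4,3.78],"delta_rot":[0,0,-2]},
    {"fingers":1,"travel":[0.8,-2.3,3.78],"delta_rot":[0,0,-3]},
    {"fingers":1,"travel":[1.1,-3.2,3.78],"delta_rot":[0,0,-4]},
    {"fingers":1,"travel":[1.4,-4.1,3.78],"delta_rot":[0,0,-5]},
    {"fingers":1,"travel":[1.7,-5.0,3.78],"delta_rot":[0,0,-6]},
    {"fingers":1,"travel":[2.0,-5.8,3.78],"delta_rot":[0,0,-7]},
    {"fingers":1,"travel":[2.0,-5.8,3.78],"delta_rot":[0,0,-7]}
  ]
}}

```text
time: 25.3
tcp_pos: [0.6324, 0.0676, 0.199]
tool_rot: [0.003, 0.427, 0.904, -0.004]
ft_force: [0.6, -1.7, -1.7]
width: 0.124
finger_force: 30.0
```

Emit:
{"fn": "apply_moves", "kwargs": {
  "motion": [
    {"fingers":1,"travel":[0.3,-0.8,0],"delta_rot":[0,0,-1]},
    {"fingers":1,"travel":[0.63,-1.6,0],"delta_rot":[0,0,-2]},
    {"fingers":1,"travel":[0.63,-1.6,0],"delta_rot":[0,0,-3.05]},
    {"fingers":1,"travel":[0.63,-1.6,0],"delta_rot":[0,0,-3.05]},
    {"fingers":1,"travel":[0.63,-1.6,-0.5],"delta_rot":[0,0,-3.05]},
    {"fingers":1,"travel":[0.63,-1.6,-1.2],"delta_rot":[0,0,-3.05]},
    {"fingers":1,"travel":[0.63,-1.6,-1.7],"delta_rot":[0,0,-3.05]},
    {"fingers":1,"travel":[0.63,-1.6,-1.7],"delta_rot":[0,0,-3.05]},
    {"fingers":1,"travel":[0.63,-1.6,-1.7],"delta_rot":[0,0,-3.05]}
  ]
}}

```text
time: 26.05
tcp_pos: [0.6544, 0.0174, 0.1301]
tool_rot: [-0.002, 0.557, 0.831, -0.001]
ft_force: [-0.1, -0.0, -0.4]
width: 0.129
finger_force: 30.0
```

Emit:
{"fn": "apply_moves", "kwargs": {
  "motion": [
    {"fingers":1,"travel":[0,-0.02,-0.5],"delta_rot":[0,0,0]},
    {"fingers":1,"travel":[0,-0.02,-0.85],"delta_rot":[0,0,0]},
    {"fingers":1,"travel":[0,-0.02,-1.0],"delta_rot":[0,0,0]},
    {"fingers":1,"travel":[0,-0.02,-1.0],"delta_rot":[0,0,0]},
    {"fingers":0.73,"travel":[0,-0.02,-1.0],"delta_rot":[0,0,0]},
    {"fingers":0.73,"travel":[0,-0.02,-1.0],"delta_rot":[0,0,0]},
    {"fingers":0.73,"travel":[0,-0.02,-1.0],"delta_rot":[0,0,0]},
    {"fingers":0.73,"travel":[0,-0.02,-1.0],"delta_rot":[0,0,0]},
    {"fingers":0.73,"travel":[0,-0.02,-0.2],"delta_rot":[0,0,0]},
    {"fingers":0.73,"travel":[0,-0.02,0.8],"delta_rot":[0,0,0]},
    {"fingers":0.5,"travel":[0,-0.02,1.7],"delta_rot":[0,0,0]},
    {"fingers":0.5,"travel":[0,-0.02,1.75],"delta_rot":[0,0,0]}
  ]
}}

```text
time: 27.05
tcp_pos: [0.6602, 0.0145, 0.2103]
tool_rot: [0.007, 0.558, 0.829, 0.005]
ft_force: [0.5, -0.4, 0.1]
width: 0.368
finger_force: 0.0
```

Emit:
{"fn": "apply_moves", "kwargs": {
  "motion": [
    {"fingers":0.5,"travel":[-0.2,0.8,0],"delta_rot":[0,0,1]},
    {"fingers":0.5,"travel":[-0.4,1.7,0],"delta_rot":[0,0,2]},
    {"fingers":0.5,"travel":[-0.6,2.6,0],"delta_rot":[0,0,3]},
    {"fingers":0.5,"travel":[-0.8,3.5,0],"delta_rot":[0,0,4]},
    {"fingers":0.5,"travel":[-1.0,4.4,0],"delta_rot":[0,0,5]},
    {"fingers":0.5,"travel":[-1.2,4.5,0],"delta_rot":[0,0,5]},
    {"fingers":0.5,"travel":[-1.2,4.5,0],"delta_rot":[0,0,5]},
    {"fingers":0.5,"travel":[-1.2,4.5,0],"delta_rot":[0,0,5]}
  ]
}}

```text
time: 27.72
tcp_pos: [0.6077, 0.1941, 0.2016]
tool_rot: [0.001, 0.325, 0.946, -0.0]
ft_force: [0.2, 0.0, 0.4]
width: 0.5
finger_force: 0.0
```

```bash
python3 look.py 8
```

```text
[0.6077 0.1941 0.2016] yaw_y 52.1 27.7167
top lugs
n 67 pix [213. 200.] rect c [562.5 387.8] size [12.7 42.4] ang 81.1 z 60.4 mean [561.8 387.1]
n 73 pix [208. 228.] rect c [472.4 402.6] size [14.2 43.8] ang 82.1 z 59.4 mean [472.8 401.1]
n 66 pix [232. 231.] rect c [460.8 323.6] size [13.4 44. ] ang 80.4 z 60.2 mean [460.6 322.7]
in tub
n 68 pix [351. 154.] rect c [684.3 -54.6] size [12.5 44.2] ang 22.7 z 98.4 mean [683.6 -54.6]
n 69 pix [329. 164.] rect c [656.3  15. ] size [13.4 43.3] ang 24.4 z 97.9 mean [654.8  15.1]
n 10 pix [331. 200.] rect c [538.2  15. ] size [30.3  0.6] ang 22.3 z 100.7 mean [538.2  15.1]
n 15 pix [375. 200.] rect c [ 535. -118.] size [ 0.8 48.2] ang 21.9 z 104.2 mean [ 535. -118.]
n 8 pix [354. 210.] rect c [508.  -51.3] size [ 1.1 23.1] ang 20.3 z 102.3 mean [507.9 -51.6]
tub
n 400 pix [350. 175.] rect c [612.  -41.6] size [201.6 161.6] ang 22.2 z 118.3 mean [612.8 -43.6]
scene lugs
n 7 pix [395. 170.] rect c [447. 326.] size [11.   8.1] ang 20.7 z 62.1 mean [445.7 326.9]
n 55 pix [419. 174.] rect c [474.4 401.3] size [13.7 44.2] ang 80.0 z 63.1 mean [476.2 400.2]
n 60 pix [423. 197.] rect c [564.1 387.8] size [13.1 46.4] ang 79.9 z 61.6 mean [565.9 387. ]
in tub
n 76 pix [316. 236.] rect c [657.7  14.6] size [15.4 46.2] ang 25.1 z 99.2 mean [657.8  14.3]
n 84 pix [295. 248.] rect c [685.  -55.3] size [14.4 44.3] ang 23.5 z 99.0 mean [686.7 -55.5]
tub
n 497 pix [295. 224.] rect c [611.4 -41.8] size [204.9 162.1] ang 22.0 z 119.6 mean [615.  -40.9]
```

Emit:
{"fn": "apply_moves", "kwargs": {
  "motion": [
    {"fingers":0.5,"travel":[-0.2,0.8,0],"delta_rot":[0,0,1]},
    {"fingers":0.5,"travel":[-0.4,1.7,0],"delta_rot":[0,0,2]},
    {"fingers":0.5,"travel":[-0.6,2.6,0],"delta_rot":[0,0,3]},
    {"fingers":0.5,"travel":[-0.8,3.5,-0.5],"delta_rot":[0,0,4]},
    {"fingers":0.5,"travel":[-1.0,4.3,-1.2],"delta_rot":[0,0,5]},
    {"fingers":0.5,"travel":[-1.11,4.85,-1.8],"delta_rot":[0,0,5]},
    {"fingers":0.5,"travel":[-1.11,4.85,-2.1],"delta_rot":[0,0,5]},
    {"fingers":0.5,"travel":[-1.11,4.85,-2.1],"delta_rot":[0,0,5]},
    {"fingers":0.5,"travel":[-1.11,4.85,-2.1],"delta_rot":[0,0,5]},
    {"fingers":0.5,"travel":[-1.11,4.85,-2.1],"delta_rot":[0,0,5]}
  ]
}}

```text
time: 28.65
tcp_pos: [0.566, 0.386, 0.1186]
tool_rot: [0.002, 0.071, 0.997, -0.0]
ft_force: [-0.5, 0.4, 0.3]
width: 0.499
finger_force: 0.0
```

Emit:
{"fn": "apply_moves", "kwargs": {
  "motion": [
    {"fingers":0.5,"travel":[-0.05,0.04,-0.4],"delta_rot":[0,0,0]},
    {"fingers":0.5,"travel":[-0.05,0.04,-1.0],"delta_rot":[0,0,0]},
    {"fingers":0.5,"travel":[-0.05,0.04,-1.5],"delta_rot":[0,0,0]},
    {"fingers":0.5,"travel":[-0.05,0.04,-1.7],"delta_rot":[0,0,0]},
    {"fingers":0.5,"travel":[-0.05,0.04,-1.7],"delta_rot":[0,0,0]},
    {"fingers":1,"travel":[-0.05,0.04,-1.7],"delta_rot":[0,0,0]},
    {"fingers":1,"travel":[-0.05,0.04,-1.7],"delta_rot":[0,0,0]},
    {"fingers":1,"travel":[-0.05,0.04,-1.7],"delta_rot":[0,0,0]},
    {"fingers":1,"travel":[-0.05,0.04,-1.7],"delta_rot":[0,0,0]},
    {"fingers":1,"travel":[-0.05,0.04,-1.7],"delta_rot":[0,0,0]},
    {"fingers":1,"travel":[-0.05,0.04,-1.7],"delta_rot":[0,0,0]},
    {"fingers":1,"travel":[-0.05,0.04,-1.7],"delta_rot":[0,0,0]}
  ]
}}

```text
time: 29.65
tcp_pos: [0.5612, 0.39, 0.0497]
tool_rot: [0.0, 0.069, 0.998, -0.0]
ft_force: [-1.3, -1.6, 2.4]
width: 0.129
finger_force: 30.0
```

Emit:
{"fn": "apply_moves", "kwargs": {
  "motion": [
    {"fingers":1,"travel":[0,0,0.4],"delta_rot":[0,0,0]},
    {"fingers":1,"travel":[0,0,1.2],"delta_rot":[0,0,0]},
    {"fingers":1,"travel":[0,0,2.1],"delta_rot":[0,0,0]},
    {"fingers":1,"travel":[0,0,3.0],"delta_rot":[0,0,0]},
    {"fingers":1,"travel":[0.1,-0.6,3.6],"delta_rot":[0,0,-0.8]},
    {"fingers":1,"travel":[0.2,-1.4,3.78],"delta_rot":[0,0,-1.6]},
    {"fingers":1,"travel":[0.3,-2.3,3.78],"delta_rot":[0,0,-2.4]},
    {"fingers":1,"travel":[0.4,-3.2,3.78],"delta_rot":[0,0,-3.2]},
    {"fingers":1,"travel":[0.5,-4.1,3.78],"delta_rot":[0,0,-4]},
    {"fingers":1,"travel":[0.6,-5.0,3.78],"delta_rot":[0,0,-4.8]},
    {"fingers":1,"travel":[0.7,-5.9,3.78],"delta_rot":[0,0,-5.6]},
    {"fingers":1,"travel":[0.8,-6.8,3.78],"delta_rot":[0,0,-6.4]}
  ]
}}

```text
time: 30.65
tcp_pos: [0.5928, 0.117, 0.2002]
tool_rot: [-0.0, 0.395, 0.919, 0.0]
ft_force: [0.2, 0.5, -1.4]
width: 0.128
finger_force: 30.0
```

Emit:
{"fn": "apply_moves", "kwargs": {
  "motion": [
    {"fingers":1,"travel":[0.15,-0.9,0],"delta_rot":[0,0,-0.8]},
    {"fingers":1,"travel":[0.3,-1.8,0],"delta_rot":[0,0,-1.6]},
    {"fingers":1,"travel":[0.45,-2.7,0],"delta_rot":[0,0,-2.4]},
    {"fingers":1,"travel":[0.6,-3.6,0],"delta_rot":[0,0,-3.2]},
    {"fingers":1,"travel":[0.75,-4.5,0],"delta_rot":[0,0,-3.6]},
    {"fingers":1,"travel":[0.82,-4.88,0],"delta_rot":[0,0,-3.6]},
    {"fingers":1,"travel":[0.82,-4.88,-0.5],"delta_rot":[0,0,-3.6]},
    {"fingers":1,"travel":[0.82,-4.88,-1.2],"delta_rot":[0,0,-3.6]},
    {"fingers":1,"travel":[0.82,-4.88,-1.7],"delta_rot":[0,0,-3.6]},
    {"fingers":1,"travel":[0.82,-4.88,-1.7],"delta_rot":[0,0,-3.6]},
    {"fingers":1,"travel":[0.82,-4.88,-1.7],"delta_rot":[0,0,-3.6]}
  ]
}}

```text
time: 31.57
tcp_pos: [0.6255, -0.0754, 0.1315]
tool_rot: [-0.001, 0.558, 0.83, 0.0]
ft_force: [-1.0, 0.0, -1.1]
width: 0.131
finger_force: 36.4
```

Emit:
{"fn": "apply_moves", "kwargs": {
  "motion": [
    {"fingers":1,"travel":[0,-0.03,-0.5],"delta_rot":[0,0,0]},
    {"fingers":1,"travel":[0,-0.03,-0.85],"delta_rot":[0,0,0]},
    {"fingers":1,"travel":[0,-0.03,-1.03],"delta_rot":[0,0,0]},
    {"fingers":1,"travel":[0,-0.03,-1.03],"delta_rot":[0,0,0]},
    {"fingers":0.73,"travel":[0,-0.03,-1.03],"delta_rot":[0,0,0]},
    {"fingers":0.73,"travel":[0,-0.03,-1.03],"delta_rot":[0,0,0]},
    {"fingers":0.73,"travel":[0,-0.03,-1.03],"delta_rot":[0,0,0]},
    {"fingers":0.73,"travel":[0,-0.03,-1.03],"delta_rot":[0,0,0]},
    {"fingers":0.73,"travel":[0,-0.03,-0.2],"delta_rot":[0,0,0]},
    {"fingers":0.73,"travel":[0,-0.03,0.8],"delta_rot":[0,0,0]},
    {"fingers":0.5,"travel":[0,-0.03,1.7],"delta_rot":[0,0,0]},
    {"fingers":0.5,"travel":[0,-0.03,1.75],"delta_rot":[0,0,0]}
  ]
}}

```text
time: 32.57
tcp_pos: [0.6305, -0.0786, 0.2113]
tool_rot: [0.007, 0.558, 0.83, 0.004]
ft_force: [0.9, -0.6, -0.1]
width: 0.367
finger_force: 0.0
```

Emit:
{"fn": "apply_moves", "kwargs": {
  "motion": [
    {"fingers":0.5,"travel":[-0.4,0.8,0],"delta_rot":[0,0,1]},
    {"fingers":0.5,"travel":[-0.8,1.6,0],"delta_rot":[0,0,2]},
    {"fingers":0.5,"travel":[-1.2,2.4,0],"delta_rot":[0,0,3]},
    {"fingers":0.5,"travel":[-1.6,3.2,0],"delta_rot":[0,0,4]},
    {"fingers":0.5,"travel":[-1.9,4.0,0],"delta_rot":[0,0,5]},
    {"fingers":0.5,"travel":[-2.0,4.8,0],"delta_rot":[0,0,6]},
    {"fingers":0.5,"travel":[-2.0,5.0,0],"delta_rot":[0,0,6]},
    {"fingers":0.5,"travel":[-2.0,5.0,0],"delta_rot":[0,0,6]},
    {"fingers":0.5,"travel":[-2.0,5.0,0],"delta_rot":[0,0,6]},
    {"fingers":0.5,"travel":[-2.0,5.0,0],"delta_rot":[0,0,6]}
  ]
}}

```text
time: 33.4
tcp_pos: [0.5465, 0.1195, 0.2025]
tool_rot: [0.001, 0.277, 0.961, -0.001]
ft_force: [0.4, -0.7, 0.2]
width: 0.5
finger_force: 0.0
```

```bash
python3 look.py 9
```

```text
[0.5465 0.1195 0.2025] yaw_y 57.9 33.4
top lugs
n 68 pix [208. 228.] rect c [472.6 402.4] size [12.6 44. ] ang 81.7 z 60.0 mean [472.3 401.5]
n 69 pix [233. 231.] rect c [460.8 323.3] size [14.3 44.5] ang 81.5 z 60.4 mean [460.  322.3]
in tub
n 68 pix [351. 155.] rect c [684.1 -54.3] size [12.9 43.7] ang 23.0 z 98.3 mean [682.9 -53.8]
n 65 pix [330. 164.] rect c [656.4  15.3] size [14.  43.2] ang 23.5 z 98.1 mean [654.9  14.9]
n 102 pix [361. 171.] rect c [626.6 -74. ] size [39.1 56.8] ang 21.2 z 99.1 mean [627.3 -81.4]
n 11 pix [382. 197.] rect c [ 543.1 -138.3] size [ 0.9 30.6] ang 21.9 z 101.6 mean [ 543.6 -139.5]
n 8 pix [368. 203.] rect c [525.5 -94.7] size [ 0.6 23.6] ang 22.0 z 100.9 mean [525.4 -94.7]
tub
n 448 pix [353. 174.] rect c [612.2 -41.5] size [202.3 161.5] ang 22.1 z 117.9 mean [616.6 -53.6]
scene lugs
n 56 pix [396. 175.] rect c [462.7 323.9] size [12.3 50.2] ang 82.5 z 62.4 mean [465.4 322.5]
n 56 pix [419. 174.] rect c [475.  401.2] size [11.9 42.8] ang 81.2 z 63.2 mean [476.  400.2]
in tub
n 86 pix [284. 234.] rect c [630.8 -73.5] size [43.  55.4] ang 10.9 z 98.7 mean [635.2 -79.3]
n 80 pix [316. 236.] rect c [656.9  14.4] size [14.1 44.5] ang 22.9 z 99.3 mean [658.3  13.6]
n 85 pix [295. 248.] rect c [685.8 -54.8] size [14.8 44.2] ang 16.1 z 98.8 mean [686.9 -55.2]
tub
n 532 pix [294. 224.] rect c [611.  -42.8] size [205.3 161.7] ang 22.1 z 119.2 mean [615.4 -46.6]
```

Emit:
{"fn": "apply_moves", "kwargs": {
  "motion": [
    {"fingers":0.5,"travel":[-0.4,0.8,0],"delta_rot":[0,0,1]},
    {"fingers":0.5,"travel":[-0.8,1.6,0],"delta_rot":[0,0,2]},
    {"fingers":0.5,"travel":[-1.2,2.4,0],"delta_rot":[0,0,3]},
    {"fingers":0.5,"travel":[-1.6,3.3,-0.5],"delta_rot":[0,0,4.05]},
    {"fingers":0.5,"travel":[-2.0,4.2,-1.1],"delta_rot":[0,0,4.05]},
    {"fingers":0.5,"travel":[-2.12,5.0,-1.7],"delta_rot":[0,0,4.05]},
    {"fingers":0.5,"travel":[-2.12,5.1,-2.1],"delta_rot":[0,0,4.05]},
    {"fingers":0.5,"travel":[-2.12,5.1,-2.1],"delta_rot":[0,0,4.05]},
    {"fingers":0.5,"travel":[-2.12,5.1,-2.1],"delta_rot":[0,0,4.05]},
    {"fingers":0.5,"travel":[-2.12,5.1,-2.1],"delta_rot":[0,0,4.05]}
  ]
}}

```text
time: 34.33
tcp_pos: [0.463, 0.3237, 0.1193]
tool_rot: [0.001, 0.068, 0.998, -0.001]
ft_force: [0.3, -0.1, 0.7]
width: 0.498
finger_force: 0.0
```

Emit:
{"fn": "apply_moves", "kwargs": {
  "motion": [
    {"fingers":0.5,"travel":[-0.02,0,-0.4],"delta_rot":[0,0,0]},
    {"fingers":0.5,"travel":[-0.02,0,-1.0],"delta_rot":[0,0,0]},
    {"fingers":0.5,"travel":[-0.02,0,-1.5],"delta_rot":[0,0,0]},
    {"fingers":0.5,"travel":[-0.02,0,-1.72],"delta_rot":[0,0,0]},
    {"fingers":0.5,"travel":[-0.02,0,-1.72],"delta_rot":[0,0,0]},
    {"fingers":1,"travel":[-0.02,0,-1.72],"delta_rot":[0,0,0]},
    {"fingers":1,"travel":[-0.02,0,-1.72],"delta_rot":[0,0,0]},
    {"fingers":1,"travel":[-0.02,0,-1.72],"delta_rot":[0,0,0]},
    {"fingers":1,"travel":[-0.02,0,-1.72],"delta_rot":[0,0,0]},
    {"fingers":1,"travel":[-0.02,0,-1.72],"delta_rot":[0,0,0]},
    {"fingers":1,"travel":[-0.02,0,-1.72],"delta_rot":[0,0,0]},
    {"fingers":1,"travel":[-0.02,0,-1.72],"delta_rot":[0,0,0]}
  ]
}}

```text
time: 35.33
tcp_pos: [0.4604, 0.3257, 0.0501]
tool_rot: [0.0, 0.066, 0.998, -0.0]
ft_force: [-0.2, -1.2, 4.0]
width: 0.131
finger_force: 30.0
```

Emit:
{"fn": "apply_moves", "kwargs": {
  "motion": [
    {"fingers":1,"travel":[0,0,0.4],"delta_rot":[0,0,0]},
    {"fingers":1,"travel":[0,0,1.2],"delta_rot":[0,0,0]},
    {"fingers":1,"travel":[0,0,2.1],"delta_rot":[0,0,0]},
    {"fingers":1,"travel":[0,0,3.0],"delta_rot":[0,0,0]},
    {"fingers":1,"travel":[0.25,-0.6,3.6],"delta_rot":[0,0,-0.8]},
    {"fingers":1,"travel":[0.6,-1.4,3.78],"delta_rot":[0,0,-1.6]},
    {"fingers":1,"travel":[0.9,-2.2,3.78],"delta_rot":[0,0,-2.4]},
    {"fingers":1,"travel":[1.2,-3.0,3.78],"delta_rot":[0,0,-3.2]},
    {"fingers":1,"travel":[1.5,-3.8,3.78],"delta_rot":[0,0,-4]},
    {"fingers":1,"travel":[1.9,-4.6,3.78],"delta_rot":[0,0,-4.8]},
    {"fingers":1,"travel":[2.2,-5.4,3.78],"delta_rot":[0,0,-5.6]},
    {"fingers":1,"travel":[2.5,-6.2,3.78],"delta_rot":[0,0,-6.4]}
  ]
}}

```text
time: 36.33
tcp_pos: [0.5604, 0.0766, 0.2006]
tool_rot: [-0.0, 0.392, 0.92, -0.0]
ft_force: [0.6, -0.1, -0.4]
width: 0.127
finger_force: 30.0
```

Emit:
{"fn": "apply_moves", "kwargs": {
  "motion": [
    {"fingers":1,"travel":[0.3,-0.8,0],"delta_rot":[0,0,-0.8]},
    {"fingers":1,"travel":[0.6,-1.6,0],"delta_rot":[0,0,-1.6]},
    {"fingers":1,"travel":[0.94,-2.13,0],"delta_rot":[0,0,-2.4]},
    {"fingers":1,"travel":[0.94,-2.13,0],"delta_rot":[0,0,-3.2]},
    {"fingers":1,"travel":[0.94,-2.13,0],"delta_rot":[0,0,-3.65]},
    {"fingers":1,"travel":[0.94,-2.13,-0.5],"delta_rot":[0,0,-3.65]},
    {"fingers":1,"travel":[0.94,-2.13,-1.2],"delta_rot":[0,0,-3.65]},
    {"fingers":1,"travel":[0.94,-2.13,-1.7],"delta_rot":[0,0,-3.65]},
    {"fingers":1,"travel":[0.94,-2.13,-1.7],"delta_rot":[0,0,-3.65]},
    {"fingers":1,"travel":[0.94,-2.13,-1.7],"delta_rot":[0,0,-3.65]}
  ]
}}

```text
time: 37.17
tcp_pos: [0.597, -0.0069, 0.1318]
tool_rot: [-0.001, 0.558, 0.83, -0.001]
ft_force: [0.7, 0.5, -1.4]
width: 0.129
finger_force: 30.0
```

Emit:
{"fn": "apply_moves", "kwargs": {
  "motion": [
    {"fingers":1,"travel":[0.02,0,-0.5],"delta_rot":[0,0,0]},
    {"fingers":1,"travel":[0.02,0,-0.85],"delta_rot":[0,0,0]},
    {"fingers":1,"travel":[0.02,0,-1.03],"delta_rot":[0,0,0]},
    {"fingers":1,"travel":[0.02,0,-1.03],"delta_rot":[0,0,0]},
    {"fingers":0.73,"travel":[0.02,0,-1.03],"delta_rot":[0,0,0]},
    {"fingers":0.73,"travel":[0.02,0,-1.03],"delta_rot":[0,0,0]},
    {"fingers":0.73,"travel":[0.02,0,-1.03],"delta_rot":[0,0,0]},
    {"fingers":0.73,"travel":[0.02,0,-1.03],"delta_rot":[0,0,0]},
    {"fingers":0.73,"travel":[0.02,0,-0.2],"delta_rot":[0,0,0]},
    {"fingers":0.73,"travel":[0.02,0,0.8],"delta_rot":[0,0,0]},
    {"fingers":0.5,"travel":[0.02,0,1.7],"delta_rot":[0,0,0]},
    {"fingers":0.5,"travel":[0.02,0,1.75],"delta_rot":[0,0,0]}
  ]
}}

```text
time: 38.17
tcp_pos: [0.6033, -0.0077, 0.211]
tool_rot: [0.007, 0.559, 0.829, 0.004]
ft_force: [0.9, 0.7, 0.3]
width: 0.37
finger_force: 0.0
```

Emit:
{"fn": "apply_moves", "kwargs": {
  "motion": [
    {"fingers":0.5,"travel":[-0.3,0.8,0],"delta_rot":[0,0,1]},
    {"fingers":0.5,"travel":[-0.5,1.6,0],"delta_rot":[0,0,2]},
    {"fingers":0.5,"travel":[-0.8,2.4,0],"delta_rot":[0,0,3]},
    {"fingers":0.5,"travel":[-1.1,3.2,0],"delta_rot":[0,0,4]},
    {"fingers":0.5,"travel":[-1.3,4.0,0],"delta_rot":[0,0,5]},
    {"fingers":0.5,"travel":[-1.5,4.8,0],"delta_rot":[0,0,6]},
    {"fingers":0.5,"travel":[-1.5,5.0,0],"delta_rot":[0,0,6]},
    {"fingers":0.5,"travel":[-1.5,5.0,0],"delta_rot":[0,0,6]},
    {"fingers":0.5,"travel":[-1.5,5.0,0],"delta_rot":[0,0,6]},
    {"fingers":0.5,"travel":[-1.5,5.0,0],"delta_rot":[0,0,6]}
  ]
}}

```text
time: 39.0
tcp_pos: [0.5396, 0.1901, 0.2029]
tool_rot: [0.001, 0.277, 0.961, -0.001]
ft_force: [1.8, -0.4, -0.8]
width: 0.498
finger_force: 0.0
```

```bash
python3 look.py 10
```

```text
[0.5396 0.1901 0.2029] yaw_y 57.9 39.0
top lugs
n 66 pix [208. 228.] rect c [472.6 402.3] size [12.9 43.7] ang 81.0 z 60.4 mean [473.1 401.3]
in tub
n 70 pix [351. 155.] rect c [683.7 -54.2] size [12.4 43.1] ang 22.3 z 99.2 mean [683.1 -54.3]
n 68 pix [329. 164.] rect c [655.9  15.4] size [13.1 43. ] ang 19.8 z 97.8 mean [654.7  15.4]
n 77 pix [365. 170.] rect c [634.1 -93.3] size [31.8 38.7] ang 76.8 z 100.4 mean [630.1 -93. ]
n 30 pix [353. 174.] rect c [619.  -57.1] size [12.2 18.6] ang 19.4 z 98.2 mean [617.8 -56.3]
n 69 pix [337. 182.] rect c [598.4  -6.7] size [12.9 42.9] ang 20.8 z 97.8 mean [597.6  -6.5]
n 10 pix [325. 188.] rect c [579.1  31.7] size [30.9  0.5] ang 21.9 z 101.3 mean [579.4  31.7]
n 17 pix [374. 200.] rect c [ 534.  -115.7] size [ 1. 54.] ang 22.0 z 100.9 mean [ 533.8 -115. ]
n 9 pix [344. 214.] rect c [496.2 -22.2] size [ 1.  26.4] ang 22.3 z 102.5 mean [496.2 -22.3]
tub
n 445 pix [352. 174.] rect c [612.4 -41.4] size [201.7 161.2] ang 22.1 z 118.0 mean [615.7 -52. ]
scene lugs
n 52 pix [419. 174.] rect c [474.9 401.4] size [13.1 44.3] ang 80.4 z 62.4 mean [476.3 400.6]
in tub
n 80 pix [305. 221.] rect c [599.2  -8.2] size [15.6 43.2] ang 20.3 z 98.9 mean [601.4  -8.9]
n 89 pix [284. 234.] rect c [631.4 -73.2] size [41.8 55.5] ang 11.0 z 99.5 mean [635.2 -79.5]
n 82 pix [316. 236.] rect c [656.2  14.1] size [14.2 45.1] ang 22.9 z 99.5 mean [658.5  14.1]
n 83 pix [295. 248.] rect c [685.5 -54.9] size [12.9 44.9] ang 24.4 z 99.2 mean [686.4 -54.8]
tub
n 595 pix [293. 225.] rect c [611.8 -41.8] size [204.  161.9] ang 22.4 z 119.3 mean [617.6 -48.8]
```

Emit:
{"fn": "apply_moves", "kwargs": {
  "motion": [
    {"fingers":0.5,"travel":[-0.3,0.8,0],"delta_rot":[0,0,1]},
    {"fingers":0.5,"travel":[-0.6,1.7,0],"delta_rot":[0,0,2]},
    {"fingers":0.5,"travel":[-0.9,2.6,0],"delta_rot":[0,0,3]},
    {"fingers":0.5,"travel":[-1.2,3.5,-0.5],"delta_rot":[0,0,4.05]},
    {"fingers":0.5,"travel":[-1.5,4.4,-1.1],"delta_rot":[0,0,4.05]},
    {"fingers":0.5,"travel":[-1.65,5.2,-1.7],"delta_rot":[0,0,4.05]},
    {"fingers":0.5,"travel":[-1.65,5.3,-2.1],"delta_rot":[0,0,4.05]},
    {"fingers":0.5,"travel":[-1.65,5.3,-2.1],"delta_rot":[0,0,4.05]},
    {"fingers":0.5,"travel":[-1.65,5.3,-2.1],"delta_rot":[0,0,4.05]},
    {"fingers":0.5,"travel":[-1.65,5.3,-2.1],"delta_rot":[0,0,4.05]}
  ]
}}

```text
time: 39.93
tcp_pos: [0.475, 0.4025, 0.1199]
tool_rot: [0.001, 0.068, 0.998, -0.0]
ft_force: [1.0, 0.2, 0.5]
width: 0.501
finger_force: 0.0
```

```bash
python3 look.py 11 | head -4
```

```text
[0.475  0.4025 0.1199] yaw_y 82.2 39.9333
top lugs
in tub
n 68 pix [351. 154.] rect c [683.9 -54.9] size [12.6 42.7] ang 24.7 z 98.2 mean [683.4 -54.5]
```

Emit:
{"fn": "apply_moves", "kwargs": {
  "motion": [
    {"fingers":0.5,"travel":[-0.02,0,-0.4],"delta_rot":[0,0,0]},
    {"fingers":0.5,"travel":[-0.02,0,-1.0],"delta_rot":[0,0,0]},
    {"fingers":0.5,"travel":[-0.02,0,-1.5],"delta_rot":[0,0,0]},
    {"fingers":0.5,"travel":[-0.02,0,-1.74],"delta_rot":[0,0,0]},
    {"fingers":0.5,"travel":[-0.02,0,-1.74],"delta_rot":[0,0,0]},
    {"fingers":1,"travel":[-0.02,0,-1.74],"delta_rot":[0,0,0]},
    {"fingers":1,"travel":[-0.02,0,-1.74],"delta_rot":[0,0,0]},
    {"fingers":1,"travel":[-0.02,0,-1.74],"delta_rot":[0,0,0]},
    {"fingers":1,"travel":[-0.02,0,-1.74],"delta_rot":[0,0,0]},
    {"fingers":1,"travel":[-0.02,0,-1.74],"delta_rot":[0,0,0]},
    {"fingers":1,"travel":[-0.02,0,-1.74],"delta_rot":[0,0,0]},
    {"fingers":1,"travel":[-0.02,0,-1.74],"delta_rot":[0,0,0]}
  ]
}}

```text
time: 41.03
tcp_pos: [0.4719, 0.4036, 0.0497]
tool_rot: [-0.0, 0.066, 0.998, -0.001]
ft_force: [-1.5, -2.7, 3.9]
width: 0.126
finger_force: 30.0
```

Emit:
{"fn": "apply_moves", "kwargs": {
  "motion": [
    {"fingers":1,"travel":[0,0,0.4],"delta_rot":[0,0,0]},
    {"fingers":1,"travel":[0,0,1.2],"delta_rot":[0,0,0]},
    {"fingers":1,"travel":[0,0,2.1],"delta_rot":[0,0,0]},
    {"fingers":1,"travel":[0,0,3.0],"delta_rot":[0,0,0]},
    {"fingers":1,"travel":[0.1,-0.6,3.6],"delta_rot":[0,0,-0.8]},
    {"fingers":1,"travel":[0.25,-1.4,3.78],"delta_rot":[0,0,-1.6]},
    {"fingers":1,"travel":[0.4,-2.3,3.78],"delta_rot":[0,0,-2.4]},
    {"fingers":1,"travel":[0.6,-3.2,3.78],"delta_rot":[0,0,-3.2]},
    {"fingers":1,"travel":[0.75,-4.1,3.78],"delta_rot":[0,0,-4]},
    {"fingers":1,"travel":[0.9,-5.0,3.78],"delta_rot":[0,0,-4.8]},
    {"fingers":1,"travel":[1.05,-5.9,3.78],"delta_rot":[0,0,-5.6]},
    {"fingers":1,"travel":[1.2,-6.8,3.78],"delta_rot":[0,0,-6.4]}
  ]
}}

```text
time: 42.03
tcp_pos: [0.5199, 0.1316, 0.2003]
tool_rot: [0.0, 0.392, 0.92, 0.0]
ft_force: [0.3, -0.1, -1.8]
width: 0.129
finger_force: 30.0
```

Emit:
{"fn": "apply_moves", "kwargs": {
  "motion": [
    {"fingers":1,"travel":[0.15,-0.9,0],"delta_rot":[0,0,-0.8]},
    {"fingers":1,"travel":[0.3,-1.8,0],"delta_rot":[0,0,-1.6]},
    {"fingers":1,"travel":[0.5,-2.7,0],"delta_rot":[0,0,-2.4]},
    {"fingers":1,"travel":[0.7,-3.6,0],"delta_rot":[0,0,-3.2]},
    {"fingers":1,"travel":[0.85,-4.4,0],"delta_rot":[0,0,-3.65]},
    {"fingers":1,"travel":[0.91,-4.9,0],"delta_rot":[0,0,-3.65]},
    {"fingers":1,"travel":[0.91,-4.9,-0.5],"delta_rot":[0,0,-3.65]},
    {"fingers":1,"travel":[0.91,-4.9,-1.2],"delta_rot":[0,0,-3.65]},
    {"fingers":1,"travel":[0.91,-4.9,-1.7],"delta_rot":[0,0,-3.65]},
    {"fingers":1,"travel":[0.91,-4.9,-1.7],"delta_rot":[0,0,-3.65]},
    {"fingers":1,"travel":[0.91,-4.9,-1.7],"delta_rot":[0,0,-3.65]}
  ]
}}

```text
time: 42.95
tcp_pos: [0.5558, -0.0627, 0.1316]
tool_rot: [-0.001, 0.558, 0.83, -0.0]
ft_force: [0.0, -0.2, -0.4]
width: 0.125
finger_force: 30.0
```

Emit:
{"fn": "apply_moves", "kwargs": {
  "motion": [
    {"fingers":1,"travel":[0,-0.03,-0.5],"delta_rot":[0,0,0]},
    {"fingers":1,"travel":[0,-0.03,-0.85],"delta_rot":[0,0,0]},
    {"fingers":1,"travel":[0,-0.03,-1.03],"delta_rot":[0,0,0]},
    {"fingers":1,"travel":[0,-0.03,-1.03],"delta_rot":[0,0,0]},
    {"fingers":0.73,"travel":[0,-0.03,-1.03],"delta_rot":[0,0,0]},
    {"fingers":0.73,"travel":[0,-0.03,-1.03],"delta_rot":[0,0,0]},
    {"fingers":0.73,"travel":[0,-0.03,-1.03],"delta_rot":[0,0,0]},
    {"fingers":0.73,"travel":[0,-0.03,-1.03],"delta_rot":[0,0,0]},
    {"fingers":0.73,"travel":[0,-0.03,-0.2],"delta_rot":[0,0,0]},
    {"fingers":0.73,"travel":[0,-0.03,0.8],"delta_rot":[0,0,0]},
    {"fingers":0.5,"travel":[0,-0.03,1.7],"delta_rot":[0,0,0]},
    {"fingers":0.5,"travel":[0,-0.03,2.2],"delta_rot":[0,0,0]}
  ]
}}

```text
time: 43.95
tcp_pos: [0.5582, -0.0649, 0.2253]
tool_rot: [0.003, 0.559, 0.829, 0.002]
ft_force: [0.4, 0.4, 0.2]
width: 0.367
finger_force: 0.0
```

Emit:
{"fn": "apply_moves", "kwargs": {
  "motion": [
    {"fingers":0.5,"travel":[-0.1,0.8,0.3],"delta_rot":[0,0,1]},
    {"fingers":0.5,"travel":[-0.3,1.7,0.3],"delta_rot":[0,0,2]},
    {"fingers":0.5,"travel":[-0.4,2.6,0.3],"delta_rot":[0,0,3]},
    {"fingers":0.5,"travel":[-0.5,3.5,0.3],"delta_rot":[0,0,4]},
    {"fingers":0.5,"travel":[-0.6,4.4,0.3],"delta_rot":[0,0,5]},
    {"fingers":0.5,"travel":[-0.8,5.3,0.3],"delta_rot":[0,0,6]},
    {"fingers":0.5,"travel":[-1.0,6.2,0.3],"delta_rot":[0,0,6]},
    {"fingers":0.5,"travel":[-1.2,7.0,0.3],"delta_rot":[0,0,6]},
    {"fingers":0.5,"travel":[-1.4,7.8,0.3],"delta_rot":[0,0,6]},
    {"fingers":0.5,"travel":[-1.4,8.6,0.3],"delta_rot":[0,0,6]},
    {"fingers":0.5,"travel":[-1.4,9.0,0.3],"delta_rot":[0,0,6]},
    {"fingers":0.5,"travel":[-1.4,9.0,0.3],"delta_rot":[0,0,6]}
  ]
}}

```text
time: 44.95
tcp_pos: [0.499, 0.3006, 0.2326]
tool_rot: [-0.0, 0.271, 0.962, 0.002]
ft_force: [0.1, 0.2, -0.2]
width: 0.498
finger_force: 0.0
```

```bash
python3 look.py 12; python3 - <<'E'
import cv2,numpy as np
a=cv2.imread("pics/top12.png");b=cv2.imread("pics/scene12.png")
f=lambda i,u,v,w,h,k:cv2.resize(i[v:v+h,u:u+w],None,fx=k,fy=k,interpolation=cv2.INTER_CUBIC)
cv2.imwrite("pics/f12.png",np.hstack([f(a,300,115,195,170,2),f(b,155,140,195,170,2)]))
E
```

```text
[0.499  0.3006 0.2326] yaw_y 58.5 44.95
top lugs
in tub
n 68 pix [351. 154.] rect c [684.4 -54.6] size [13.5 43.6] ang 23.6 z 97.7 mean [683.4 -54.1]
n 68 pix [330. 164.] rect c [655.9  14.8] size [12.7 43.2] ang 22.5 z 98.2 mean [654.7  15. ]
n 72 pix [365. 170.] rect c [630.6 -86.5] size [39.  30.8] ang 24.4 z 101.1 mean [630.7 -92.6]
n 28 pix [353. 175.] rect c [618.6 -57.8] size [10.7 20. ] ang 13.7 z 98.1 mean [617.3 -56.3]
n 69 pix [337. 181.] rect c [598.6  -6.6] size [12.6 43.3] ang 23.2 z 98.4 mean [597.7  -7.1]
n 8 pix [324. 186.] rect c [582.5  33.1] size [22.9  0.2] ang 21.9 z 100.6 mean [582.5  33.2]
n 68 pix [357. 194.] rect c [556.7 -64.8] size [12.8 44.4] ang 20.1 z 99.2 mean [555.6 -63.6]
n 15 pix [373. 201.] rect c [ 532.6 -112.2] size [ 0.6 47.9] ang 22.2 z 102.0 mean [ 532.4 -111.9]
n 8 pix [354. 210.] rect c [508.  -51.3] size [ 0.4 22.7] ang 20.5 z 102.2 mean [508.  -51.5]
tub
n 446 pix [352. 174.] rect c [612.  -41.7] size [201.2 161.6] ang 22.1 z 118.0 mean [615.4 -49.6]
scene lugs
in tub
n 76 pix [285. 212.] rect c [557.2 -65.8] size [14.9 43.5] ang 21.0 z 99.1 mean [559.1 -65.5]
n 79 pix [305. 221.] rect c [598.9  -8.2] size [15.7 43.4] ang 18.7 z 99.0 mean [601.4  -8.7]
n 77 pix [285. 235.] rect c [632.9 -75.2] size [21.  60.5] ang 35.9 z 97.1 mean [636.3 -76.6]
n 77 pix [316. 236.] rect c [657.3  14.4] size [14.4 44.8] ang 17.8 z 99.1 mean [658.   14.5]
n 82 pix [295. 248.] rect c [685.9 -55.5] size [13.9 44.6] ang 19.4 z 99.9 mean [686.8 -55.6]
tub
n 531 pix [294. 224.] rect c [611.7 -42.2] size [203.1 161.4] ang 22.3 z 119.4 mean [616.1 -46.6]
```

View pics/f12.png

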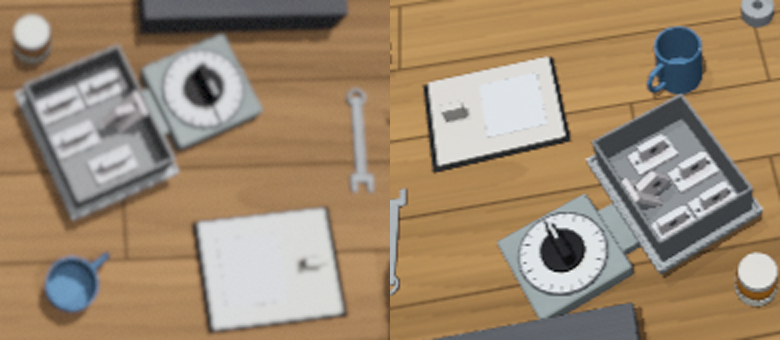

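View pics/scene12.png

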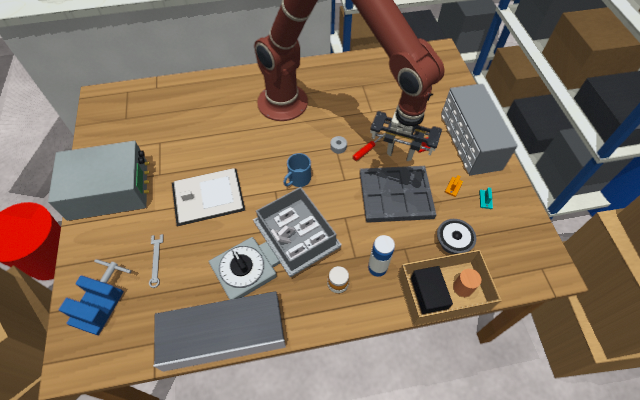

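Five brackets are in the tub and the lid is flat on the mat. The bracket near (125,120) in the left crop, by the dial-side wall, lies tipped. I'll check how high it sits.

```bash
python3 - <<'E'
from h import *
ex=np.array([.9265,.376]);ey=np.array([-.376,.9265])
for n in("top","scene"):
    im,W=cloud(n)
    d=W[...,:2]*1000-np.array([612,-42]); tx=d@ex; ty=d@ey; z=W[...,2]*1000
    m=(abs(tx+0)<38)&(ty<5)&(ty>-90)&(z>58)&(z<150)
    print(n,"max z inside (ty>-72)",np.sort(z[m&(ty>-70)])[-6:].round(0))
    for y0 in range(-88,4,8):
        print(y0,[int(np.median(z[q])) if (q:=((ty>=y0)&(ty<y0+8)&(tx>=x0)&(tx<x0+8)&(z>0))).sum()>0 else -1 for x0 in range(-36,44,8)])
    cv2.imwrite(f"pics/d_{n}.png",cv2.resize(im[140:210,315:390] if n=="top" else im[190:270,255:340],None,fx=5,fy=5,interpolation=cv2.INTER_CUBIC))
a,b=cv2.imread("pics/d_top.png"),cv2.imread("pics/d_scene.png");b=b[:350]
cv2.imwrite("pics/d.png",np.hstack([a,b]))
E
```

```text
top max z inside (ty>-72) [124. 124. 125. 126. 127. 128.]
-88 [-1, -1, -1, -1, -1, -1, -1, -1, -1, -1]
-80 [96, 86, 97, 114, 115, 117, 118, 114, 107, 90]
-72 [53, 53, 110, 115, 115, 114, 114, 112, 54, 54]
-64 [55, 52, 99, 106, 106, 106, 106, 106, 52, 54]
-56 [53, 52, 87, 92, 113, 109, 94, -1, 54, 53]
-48 [53, 53, 76, 84, 114, 114, 82, 67, 53, 54]
-40 [52, 53, 64, 73, 120, 122, 69, 54, 51, 53]
-32 [51, 52, 53, 83, 120, 122, 53, 52, 52, 55]
-24 [53, 53, 52, 52, 104, 111, 54, 51, 53, 54]
-16 [54, 54, 55, 54, 91, 57, 51, 52, 52, 52]
-8 [51, 53, 53, 53, 53, 55, 52, 53, 54, 56]
0 [52, 53, 58, 63, 62, 60, 61, 53, 53, 53]
scene max z inside (ty>-72) [125. 125. 125. 127. 127. 128.]
-88 [56, 51, 52, 54, 67, 54, 52, 51, 51, 50]
-80 [116, 110, 97, 114, 112, 114, 113, 89, 103, 110]
-72 [-1, -1, 115, 116, 117, 117, 117, 110, -1, 58]
-64 [-1, -1, 108, 108, 106, 105, 75, 54, 55, 60]
-56 [-1, -1, 95, -1, 114, 98, 75, 58, 54, 55]
-48 [-1, -1, -1, -1, 118, 94, 64, 62, 56, -1]
-40 [53, -1, -1, 118, 122, 99, 68, 56, 55, 55]
-32 [-1, -1, -1, 124, 90, 102, 55, 54, 54, 55]
-24 [-1, -1, -1, 55, 57, 88, 52, 55, 53, -1]
-16 [-1, -1, -1, 53, 57, 55, 53, 53, 55, -1]
-8 [55, 58, -1, 53, 55, 57, 55, 54, 55, 55]
0 [54, 55, 61, 65, 64, 61, 63, 55, 55, 57]
```

View pics/d.png

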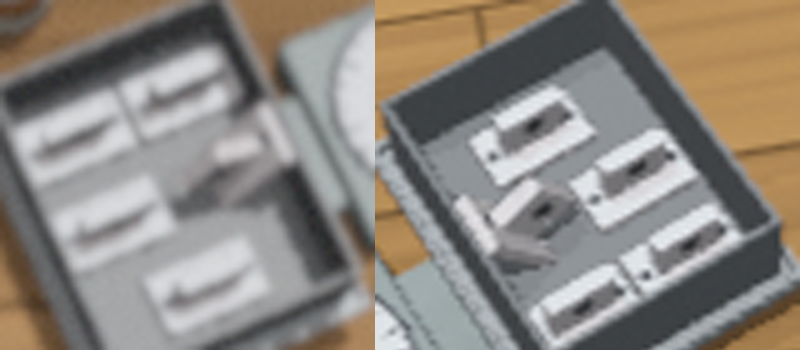

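The bracket slipped to about 53° pitch when the grip slackened: its foot leans on the wall and the lug tip reaches z = 128 mm, above the rim. I'll regrasp it, level it on free bench and put it back properly.

Emit:
{"fn": "apply_moves", "kwargs": {
  "motion": [
    {"fingers":0.65,"travel":[0.3,-0.8,0],"delta_rot":[0,0,-1]},
    {"fingers":0.65,"travel":[0.6,-1.7,0],"delta_rot":[0,0,-2]},
    {"fingers":0.65,"travel":[0.9,-2.6,0],"delta_rot":[0,0,-3]},
    {"fingers":0.65,"travel":[1.2,-3.5,0],"delta_rot":[0,0,-4]},
    {"fingers":0.65,"travel":[1.5,-4.4,0],"delta_rot":[0,0,-5]},
    {"fingers":0.65,"travel":[1.8,-5.3,0],"delta_rot":[0,0,-6]},
    {"fingers":0.65,"travel":[2.1,-6.2,0],"delta_rot":[0,0,-6.07]},
    {"fingers":0.65,"travel":[2.4,-7.1,0],"delta_rot":[0,0,-6.07]},
    {"fingers":0.65,"travel":[2.7,-8.0,0],"delta_rot":[0,0,-6.07]},
    {"fingers":0.65,"travel":[3.0,-8.8,-0.5],"delta_rot":[0,0,-6.07]},
    {"fingers":0.65,"travel":[3.17,-9.28,-1.0],"delta_rot":[0,0,-6.07]},
    {"fingers":0.65,"travel":[3.17,-9.28,-1.0],"delta_rot":[0,0,-6.07]}
  ]
}}

```text
time: 46.15
tcp_pos: [0.6241, -0.086, 0.1888]
tool_rot: [-0.001, 0.567, 0.824, -0.004]
ft_force: [-0.7, -1.0, -0.5]
width: 0.348
finger_force: 0.0
```

Emit:
{"fn": "apply_moves", "kwargs": {
  "motion": [
    {"fingers":0.65,"travel":[0,0,0],"delta_rot":[0,0,0]},
    {"fingers":0.65,"travel":[0,0,0],"delta_rot":[0,0,0]},
    {"fingers":0.65,"travel":[0,0,0],"delta_rot":[0,0,0]}
  ]
}}

```text
time: 46.4
tcp_pos: [0.6274, -0.0741, 0.1937]
tool_rot: [0.0, 0.561, 0.828, 0.001]
ft_force: [-0.0, -0.1, 0.8]
width: 0.351
finger_force: 0.0
```

Emit:
{"fn": "apply_moves", "kwargs": {
  "motion": [
    {"fingers":0.65,"travel":[0,0.05,-0.5],"delta_rot":[0,0,0]},
    {"fingers":0.65,"travel":[0,0.05,-1.1],"delta_rot":[0,0,0]},
    {"fingers":0.65,"travel":[0,0.05,-1.7],"delta_rot":[0,0,0]},
    {"fingers":0.65,"travel":[0,0.05,-2.1],"delta_rot":[0,0,0]},
    {"fingers":0.65,"travel":[0,0.05,-2.1],"delta_rot":[0,0,0]},
    {"fingers":1,"travel":[0,0.05,-2.1],"delta_rot":[0,0,0]},
    {"fingers":1,"travel":[0,0.05,-2.1],"delta_rot":[0,0,0]},
    {"fingers":1,"travel":[0,0.05,-2.1],"delta_rot":[0,0,0]},
    {"fingers":1,"travel":[0,0.05,-2.1],"delta_rot":[0,0,0]},
    {"fingers":1,"travel":[0,0.05,-2.1],"delta_rot":[0,0,0]}
  ]
}}

```text
time: 47.23
tcp_pos: [0.6279, -0.0735, 0.1101]
tool_rot: [0.001, 0.561, 0.828, 0.001]
ft_force: [-0.8, 1.4, 4.5]
width: 0.128
finger_force: 30.0
```

Emit:
{"fn": "apply_moves", "kwargs": {
  "motion": [
    {"fingers":1,"travel":[0,0,0.3],"delta_rot":[0,0,0]},
    {"fingers":1,"travel":[0,0,0.9],"delta_rot":[0,0,0]},
    {"fingers":1,"travel":[0,0,1.6],"delta_rot":[0,0,0]},
    {"fingers":1,"travel":[0,0,2.3],"delta_rot":[0,0,0]},
    {"fingers":1,"travel":[-0.4,0.5,2.5],"delta_rot":[0,0,0]},
    {"fingers":1,"travel":[-0.9,1.1,2.5],"delta_rot":[0,0,0]},
    {"fingers":1,"travel":[-1.4,1.7,2.5],"delta_rot":[0,0,0]},
    {"fingers":1,"travel":[-1.9,2.4,2.5],"delta_rot":[0,0,0]},
    {"fingers":1,"travel":[-2.5,3.1,2.5],"delta_rot":[0,0,0]},
    {"fingers":1,"travel":[-3.1,3.8,2.5],"delta_rot":[0,0,0]},
    {"fingers":1,"travel":[-3.7,4.6,2.5],"delta_rot":[0,0,0]},
    {"fingers":1,"travel":[-3.7,4.6,2.5],"delta_rot":[0,0,0]}
  ]
}}

```text
time: 48.23
tcp_pos: [0.4734, 0.1187, 0.2088]
tool_rot: [-0.004, 0.556, 0.831, 0.001]
ft_force: [-1.3, 0.4, -1.7]
width: 0.127
finger_force: 30.0
```

Emit:
{"fn": "apply_moves", "kwargs": {
  "motion": [
    {"fingers":1,"travel":[0,0,-0.3],"delta_rot":[0.8,0.32,0]},
    {"fingers":1,"travel":[0,0,-0.6],"delta_rot":[1.6,0.64,0]},
    {"fingers":1,"travel":[0,0,-0.9],"delta_rot":[2.4,0.96,0]},
    {"fingers":1,"travel":[0,0,-1.2],"delta_rot":[3.2,1.29,0]},
    {"fingers":1,"travel":[0,0,-1.5],"delta_rot":[4.0,1.61,0]},
    {"fingers":1,"travel":[0,0,-1.8],"delta_rot":[4.8,1.93,0]},
    {"fingers":1,"travel":[0,0,-2.1],"delta_rot":[5.6,2.26,0]},
    {"fingers":1,"travel":[0,0,-2.4],"delta_rot":[6.2,2.5,0]},
    {"fingers":1,"travel":[0,0,-2.4],"delta_rot":[6.2,2.5,0]},
    {"fingers":1,"travel":[0,0,-2.4],"delta_rot":[6.2,2.5,0]},
    {"fingers":1,"travel":[0,0,-2.4],"delta_rot":[6.2,2.5,0]}
  ]
}}

```text
time: 49.15
tcp_pos: [0.4794, 0.1112, 0.1136]
tool_rot: [-0.284, 0.527, 0.778, 0.191]
ft_force: [-0.5, 0.7, -0.4]
width: 0.128
finger_force: 30.0
```

```bash
python3 - <<'E'
from h import *
from scipy.spatial.transform import Rotation as Ro
o=bot.observe();q=o["tool_rot"];print(o["tcp_pos"].round(4),Ro.from_quat(q[[1,2,3,0]]).as_matrix().round(2),o["joints"].round(2))
im,W=cloud("scene");im2,_=cloud("top")
K,D,R,t=cal("scene");p=cv2.projectPoints(o["tcp_pos"].reshape(1,3),cv2.Rodrigues(R)[0],t,K,D)[0].ravel().astype(int);print(p)
K,D,R,t=cal("top");p2=cv2.projectPoints(o["tcp_pos"].reshape(1,3),cv2.Rodrigues(R)[0],t,K,D)[0].ravel().astype(int);print(p2)
f=lambda i,p:cv2.resize(i[max(0,p[1]-40):p[1]+40,p[0]-40:p[0]+40],(400,400),interpolation=cv2.INTER_CUBIC)
cv2.imwrite("pics/g.png",np.hstack([f(im,p),f(im2,p2)]))
E
```

```text
[0.4794 0.1112 0.1136] [[-0.28  0.93 -0.24]
 [ 0.71  0.37  0.6 ]
 [ 0.64 -0.   -0.77]] [ 0.19  0.74 -0.17  1.88 -0.64  0.96  0.91]
[335 179]
[299 220]
```

View pics/g.png

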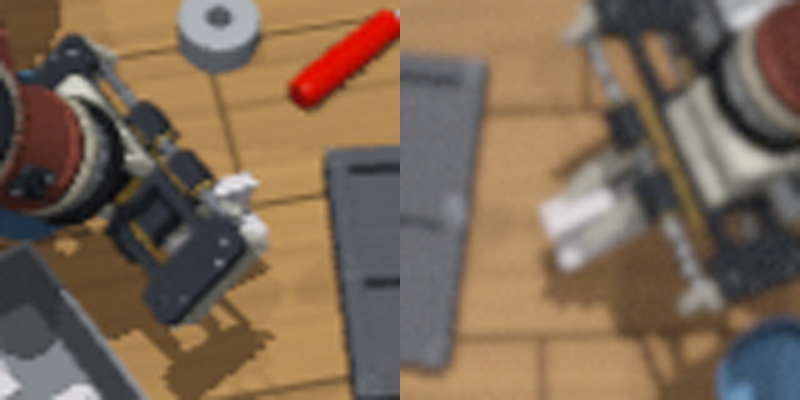

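```bash
python3 - <<'E'
from h import *
ex=np.array([.9265,.376]);ey=np.array([-.376,.9265])
o=bot.observe();c=o["tcp_pos"]*1000
for n in("top","scene"):
    im,W=cloud(n); d=W[...,:2]*1000-c[:2]; tx=d@ex; ty=d@ey; z=W[...,2]*1000-c[2]
    print(n)
    for y0 in range(-30,78,6):
        print(y0,[int(np.median(z[q])) if (q:=((ty>=y0)&(ty<y0+6)&(tx>=x0)&(tx<x0+6)&(z>-105))).sum()>0 else '.' for x0 in range(-33,33,6)])
for p in((335,257),(350,244)): print(np.load("top0.npy")[p[1],p[0]].round(3))
E
```

```text
top
-30 [87, 89, 89, 87, 84, 82, 79, 86, 88, 89, 88]
-24 [83, 83, 82, 84, 80, '.', 34, 60, 78, 81, 79]
-18 [75, 33, 33, 34, 32, -14, 18, 34, 32, 33, 76]
-12 ['.', 12, 25, 26, 25, 5, 17, 27, 26, 24, '.']
-6 ['.', 16, 16, 16, 16, 14, 13, 18, 16, 19, '.']
0 ['.', '.', 5, 16, 14, 11, 12, 10, 11, '.', '.']
6 ['.', '.', 2, 4, 7, 7, 6, 0, 4, '.', '.']
12 ['.', '.', -17, -1, 2, 6, 4, -3, -1, '.', '.']
18 ['.', '.', -33, -31, -7, 5, 7, -5, -34, '.', '.']
24 ['.', '.', -34, -32, -14, 5, 5, -32, -34, '.', '.']
30 ['.', '.', -36, -34, -34, 0, 1, -35, -36, '.', '.']
36 ['.', '.', -37, '.', -41, -37, -39, '.', -37, '.', '.']
42 ['.', '.', '.', '.', '.', '.', '.', '.', '.', '.', '.']
48 ['.', '.', '.', '.', '.', '.', '.', '.', '.', '.', '.']
54 ['.', '.', '.', '.', '.', '.', '.', '.', '.', '.', '.']
60 ['.', '.', '.', '.', '.', '.', '.', '.', '.', '.', '.']
66 ['.', '.', '.', '.', '.', '.', '.', '.', '.', '.', '.']
72 ['.', '.', '.', '.', '.', '.', '.', '.', '.', '.', '.']
scene
-30 [89, 89, 89, 88, 85, 81, 87, 86, 89, 89, 90]
-24 [80, 83, 63, 79, 77, -16, -16, 81, 83, 59, 85]
-18 [77, '.', '.', 76
[... 230 characters left out ...]
 '.', 9, 9, 6, 6, '.', '.']
12 ['.', '.', '.', '.', 6, 8, 1, 0, '.', '.', '.']
18 ['.', '.', '.', '.', 5, 5, -2, -29, '.', '.', '.']
24 ['.', '.', '.', '.', '.', 7, -10, -32, -28, '.', '.']
30 ['.', '.', '.', '.', 2, 4, -31, -34, -35, '.', '.']
36 ['.', '.', '.', '.', '.', '.', '.', '.', '.', '.', '.']
42 ['.', '.', '.', '.', '.', '.', '.', '.', '.', '.', '.']
48 ['.', '.', '.', '.', '.', '.', '.', '.', '.', '.', '.']
54 ['.', '.', '.', '.', '.', '.', '.', '.', '.', '.', '.']
60 ['.', '.', '.', '.', '.', '.', '.', '.', '.', '.', '.']
66 ['.', '.', '.', '.', '.', '.', '.', '.', '.', '.', '.']
72 ['.', '.', '.', '.', '.', '.', '.', '.', '.', '.', '.']
[0.374 0.006 0.004]
[ 0.407 -0.038  0.076]
```

The bracket is now within about 12° of level. I'll set it on the free bench.

Emit:
{"fn": "apply_moves", "kwargs": {
  "motion": [
    {"fingers":1,"travel":[0.5,0,0],"delta_rot":[0,0,0]},
    {"fingers":1,"travel":[1.0,0,-0.2],"delta_rot":[0,0,0]},
    {"fingers":1,"travel":[1.0,0,-0.6],"delta_rot":[0,0,0]},
    {"fingers":1,"travel":[1.0,0,-1.0],"delta_rot":[0,0,0]},
    {"fingers":1,"travel":[1.0,0,-1.3],"delta_rot":[0,0,0]},
    {"fingers":1,"travel":[1.0,0,-1.5],"delta_rot":[0,0,0]},
    {"fingers":1,"travel":[1.0,0,-1.62],"delta_rot":[0,0,0]},
    {"fingers":1,"travel":[1.0,0,-1.62],"delta_rot":[0,0,0]},
    {"fingers":1,"travel":[1.0,0,-1.62],"delta_rot":[0,0,0]}
  ]
}}

```text
time: 50.1
tcp_pos: [0.5192, 0.1106, 0.048]
tool_rot: [-0.285, 0.527, 0.777, 0.191]
ft_force: [0.8, -1.2, -1.3]
width: 0.127
finger_force: 30.0
```

Emit:
{"fn": "apply_moves", "kwargs": {
  "motion": [
    {"fingers":0.6,"travel":[0,0,0],"delta_rot":[0,0,0]},
    {"fingers":0.6,"travel":[0,0,0],"delta_rot":[0,0,0]},
    {"fingers":0.6,"travel":[0,0,0],"delta_rot":[0,0,0]},
    {"fingers":0.6,"travel":[0,0,0],"delta_rot":[0,0,0]},
    {"fingers":0.6,"travel":[0,0,0],"delta_rot":[0,0,0]},
    {"fingers":0.5,"travel":[0.12,-0.3,0.4],"delta_rot":[0,0,0]},
    {"fingers":0.5,"travel":[0.24,-0.6,0.8],"delta_rot":[0,0,0]},
    {"fingers":0.5,"travel":[0.36,-0.9,1.4],"delta_rot":[0,0,0]},
    {"fingers":0.5,"travel":[0.36,-0.9,2.3],"delta_rot":[-1,-0.4,0]},
    {"fingers":0.5,"travel":[0.36,-0.9,3.2],"delta_rot":[-2,-0.8,0]},
    {"fingers":0.5,"travel":[0.36,-1.2,4],"delta_rot":[-3,-1.2,0]},
    {"fingers":0.5,"travel":[0.36,-1.8,4],"delta_rot":[-4,-1.6,0]}
  ]
}}

```text
time: 51.1
tcp_pos: [0.5372, 0.0417, 0.2151]
tool_rot: [-0.097, 0.555, 0.823, 0.073]
ft_force: [0.2, 1.2, -0.0]
width: 0.499
finger_force: 0.0
```

Emit:
{"fn": "apply_moves", "kwargs": {
  "motion": [
    {"fingers":0.5,"travel":[0,-0.8,0],"delta_rot":[-1,-0.4,0]},
    {"fingers":0.5,"travel":[0,-1.6,0],"delta_rot":[-2,-0.8,0]},
    {"fingers":0.5,"travel":[0,-2.4,0],"delta_rot":[-2.2,-0.9,0]},
    {"fingers":0.5,"travel":[0,-3.2,0],"delta_rot":[-2.2,-0.9,0]},
    {"fingers":0.5,"travel":[0,-3.2,0],"delta_rot":[-2.2,-0.9,0]},
    {"fingers":0.5,"travel":[0,-3.2,0],"delta_rot":[-2.2,-0.9,0]}
  ]
}}

```text
time: 51.6
tcp_pos: [0.5329, -0.0917, 0.2079]
tool_rot: [0.0, 0.564, 0.826, -0.0]
ft_force: [0.8, 0.7, 0.4]
width: 0.504
finger_force: 0.0
```

```bash
cat >> h.py <<'E'
def pose():
    from scipy.spatial.transform import Rotation as Ro
    o=bot.observe();M=Ro.from_quat(o["tool_rot"][[1,2,3,0]]).as_matrix()
    print(o["tcp_pos"].round(4),"yaw_y",np.degrees(np.arctan2(M[1,1],M[0,1])).round(1),"zaxis",M[:,2].round(3))
E
python3 - <<'E'
from h import *
pose()
for n in("top","scene"):
    im,W=cloud(n); print(n); rects(W,.038,.055,(.43,.6,.05,.2),minn=8); rects(W,.005,.015,(.43,.6,.05,.2),mask=im.min(2)>120,minn=20)
    cv2.imwrite(f"pics/{n}13.png",im)
E
```

```text
[ 0.5329 -0.0917  0.2079] yaw_y 21.4 zaxis [ 0.    -0.001 -1.   ]
top
n 58 pix [301. 211.] rect c [519.4 110.8] size [12.1 42.7] ang 21.1 z 45.2 mean [519.2 110.5]
n 168 pix [301. 214.] rect c [518.6 111. ] size [40.5 68.8] ang 22.4 z 9.4 mean [516.8 110.9]
scene
n 57 pix [337. 201.] rect c [520.5 109.4] size [15.6 44. ] ang 24.6 z 46.6 mean [521.2 109.4]
n 128 pix [337. 209.] rect c [519.9 109.9] size [42.1 70.9] ang 22.6 z 10.3 mean [528.3 107.8]
```

Emit:
{"fn": "apply_moves", "kwargs": {
  "motion": [
    {"fingers":0.5,"travel":[-0.1,0.8,0],"delta_rot":[0,0,0.12]},
    {"fingers":0.5,"travel":[-0.2,1.7,0],"delta_rot":[0,0,0.12]},
    {"fingers":0.5,"travel":[-0.3,2.6,0],"delta_rot":[0,0,0.12]},
    {"fingers":0.5,"travel":[-0.34,3.5,0],"delta_rot":[0,0,0.12]},
    {"fingers":0.5,"travel":[-0.34,4.4,-0.4],"delta_rot":[0,0,0.12]},
    {"fingers":0.5,"travel":[-0.34,5.05,-1.2],"delta_rot":[0,0,0.12]},
    {"fingers":0.5,"travel":[-0.34,5.05,-2.0],"delta_rot":[0,0,0.12]},
    {"fingers":0.5,"travel":[-0.34,5.05,-2.45],"delta_rot":[0,0,0.12]},
    {"fingers":0.5,"travel":[-0.34,5.05,-2.45],"delta_rot":[0,0,0.12]},
    {"fingers":0.5,"travel":[-0.34,5.05,-2.45],"delta_rot":[0,0,0.12]},
    {"fingers":0.5,"travel":[-0.34,5.05,-2.45],"delta_rot":[0,0,0.12]}
  ]
}}

```text
time: 52.62
tcp_pos: [0.5207, 0.1129, 0.1107]
tool_rot: [0.001, 0.556, 0.831, 0.001]
ft_force: [0.3, 0.1, 0.1]
width: 0.501
finger_force: 0.0
```

Emit:
{"fn": "apply_moves", "kwargs": {
  "motion": [
    {"fingers":0.5,"travel":[-0.02,-0.05,-0.6],"delta_rot":[0,0,0]},
    {"fingers":0.5,"travel":[-0.02,-0.05,-1.3],"delta_rot":[0,0,0]},
    {"fingers":0.5,"travel":[-0.02,-0.05,-1.75],"delta_rot":[0,0,0]},
    {"fingers":0.5,"travel":[-0.02,-0.05,-1.87],"delta_rot":[0,0,0]},
    {"fingers":0.5,"travel":[-0.02,-0.05,-1.87],"delta_rot":[0,0,0]},
    {"fingers":1,"travel":[-0.02,-0.05,-1.87],"delta_rot":[0,0,0]},
    {"fingers":1,"travel":[-0.02,-0.05,-1.87],"delta_rot":[0,0,0]},
    {"fingers":1,"travel":[-0.02,-0.05,-1.87],"delta_rot":[0,0,0]},
    {"fingers":1,"travel":[-0.02,-0.05,-1.87],"delta_rot":[0,0,0]},
    {"fingers":1,"travel":[-0.02,-0.05,-1.87],"delta_rot":[0,0,0]},
    {"fingers":1,"travel":[-0.02,-0.05,-1.87],"delta_rot":[0,0,0]},
    {"fingers":1,"travel":[-0.02,-0.05,-1.87],"delta_rot":[0,0,0]}
  ]
}}

```text
time: 53.62
tcp_pos: [0.5194, 0.1105, 0.0353]
tool_rot: [0.0, 0.556, 0.831, 0.0]
ft_force: [0.1, 0.5, 3.4]
width: 0.125
finger_force: 30.0
```

Emit:
{"fn": "apply_moves", "kwargs": {
  "motion": [
    {"fingers":1,"travel":[0,0,0.4],"delta_rot":[0,0,0]},
    {"fingers":1,"travel":[0,0,1.2],"delta_rot":[0,0,0]},
    {"fingers":1,"travel":[0,0,2.1],"delta_rot":[0,0,0]},
    {"fingers":1,"travel":[0,0,3.0],"delta_rot":[0,0,0]},
    {"fingers":1,"travel":[0,0,3.8],"delta_rot":[0,0,0]},
    {"fingers":1,"travel":[0.4,-0.7,4.1],"delta_rot":[0,0,0]},
    {"fingers":1,"travel":[0.9,-1.5,4.1],"delta_rot":[0,0,0]},
    {"fingers":1,"travel":[1.4,-2.3,4.1],"delta_rot":[0,0,0]},
    {"fingers":1,"travel":[1.9,-3.2,4.1],"delta_rot":[0,0,0]},
    {"fingers":1,"travel":[2.4,-4.0,4.1],"delta_rot":[0,0,0]},
    {"fingers":1,"travel":[2.69,-4.66,4.1],"delta_rot":[0,0,0]},
    {"fingers":1,"travel":[2.69,-4.66,4.1],"delta_rot":[0,0,0]}
  ]
}}

```text
time: 54.62
tcp_pos: [0.6275, -0.0859, 0.1981]
tool_rot: [0.002, 0.561, 0.828, -0.003]
ft_force: [-1.6, -1.0, -0.7]
width: 0.126
finger_force: 30.0
```

Emit:
{"fn": "apply_moves", "kwargs": {
  "motion": [
    {"fingers":1,"travel":[0,0,0],"delta_rot":[0,0,0]},
    {"fingers":1,"travel":[0,0,0],"delta_rot":[0,0,0]},
    {"fingers":1,"travel":[0,0,-0.5],"delta_rot":[0,0,0]},
    {"fingers":1,"travel":[0,0,-1.1],"delta_rot":[0,0,0]},
    {"fingers":1,"travel":[0,0,-1.6],"delta_rot":[0,0,0]},
    {"fingers":1,"travel":[0,0,-1.7],"delta_rot":[0,0,0]},
    {"fingers":1,"travel":[0,0,-1.7],"delta_rot":[0,0,0]},
    {"fingers":1,"travel":[0,0,-1.7],"delta_rot":[0,0,0]}
  ]
}}

```text
time: 55.28
tcp_pos: [0.6271, -0.0747, 0.1316]
tool_rot: [0.0, 0.556, 0.831, 0.001]
ft_force: [0.5, -0.0, 0.4]
width: 0.129
finger_force: 30.0
```

Emit:
{"fn": "apply_moves", "kwargs": {
  "motion": [
    {"fingers":1,"travel":[0,-0.02,-0.5],"delta_rot":[0,0,0]},
    {"fingers":1,"travel":[0,-0.02,-0.85],"delta_rot":[0,0,0]},
    {"fingers":1,"travel":[0,-0.02,-1.02],"delta_rot":[0,0,0]},
    {"fingers":1,"travel":[0,-0.02,-1.02],"delta_rot":[0,0,0]},
    {"fingers":0.73,"travel":[0,-0.02,-1.02],"delta_rot":[0,0,0]},
    {"fingers":0.73,"travel":[0,-0.02,-1.02],"delta_rot":[0,0,0]},
    {"fingers":0.73,"travel":[0,-0.02,-1.02],"delta_rot":[0,0,0]},
    {"fingers":0.73,"travel":[0,-0.02,-1.02],"delta_rot":[0,0,0]},
    {"fingers":0.73,"travel":[0,-0.02,-0.2],"delta_rot":[0,0,0]},
    {"fingers":0.73,"travel":[0,-0.02,0.8],"delta_rot":[0,0,0]},
    {"fingers":0.5,"travel":[0,-0.02,1.7],"delta_rot":[0,0,0]},
    {"fingers":0.5,"travel":[0,-0.02,2.2],"delta_rot":[0,0,0]}
  ]
}}

```text
time: 56.28
tcp_pos: [0.6284, -0.0768, 0.2236]
tool_rot: [0.003, 0.556, 0.831, 0.002]
ft_force: [0.1, -0.7, -0.4]
width: 0.368
finger_force: 0.0
```

Emit:
{"fn": "apply_moves", "kwargs": {
  "motion": [
    {"fingers":0.5,"travel":[-0.2,0.8,0.3],"delta_rot":[0,0,0]},
    {"fingers":0.5,"travel":[-0.5,1.7,0.3],"delta_rot":[0,0,0]},
    {"fingers":0.5,"travel":[-0.8,2.6,0.3],"delta_rot":[0,0,1]},
    {"fingers":0.5,"travel":[-1.1,3.5,0.3],"delta_rot":[0,0,2]},
    {"fingers":0.5,"travel":[-1.4,4.3,0.3],"delta_rot":[0,0,3]},
    {"fingers":0.5,"travel":[-1.8,5.2,0.3],"delta_rot":[0,0,4]},
    {"fingers":0.5,"travel":[-2.1,6.1,0.3],"delta_rot":[0,0,5]},
    {"fingers":0.5,"travel":[-2.4,7.0,0.3],"delta_rot":[0,0,6]},
    {"fingers":0.5,"travel":[-2.7,7.8,0.3],"delta_rot":[0,0,6]},
    {"fingers":0.5,"travel":[-3,8.6,0.3],"delta_rot":[0,0,6]},
    {"fingers":0.5,"travel":[-3,9.0,0.3],"delta_rot":[0,0,6]},
    {"fingers":0.5,"travel":[-3,9.0,0.3],"delta_rot":[0,0,6]}
  ]
}}

```text
time: 57.28
tcp_pos: [0.5049, 0.2888, 0.2308]
tool_rot: [-0.001, 0.268, 0.963, 0.002]
ft_force: [0.2, -0.4, 0.3]
width: 0.496
finger_force: 0.0
```

```bash
python3 look.py 14; python3 - <<'E'
import cv2,numpy as np
from h import *
a=cv2.imread("pics/top14.png");b=cv2.imread("pics/scene14.png")
f=lambda i,u,v,w,h,k:cv2.resize(i[v:v+h,u:u+w],None,fx=k,fy=k,interpolation=cv2.INTER_CUBIC)
cv2.imwrite("pics/f14.png",np.hstack([f(a,300,125,133,110,3),f(b,205,180,133,110,3)]))
for n in("top","scene"):
    im,W=cloud(n); print("bar");rects(W,.07,.092,(.6,.76,-.3,-.15),minn=5)
    rects(W,.008,.026,(.2,.6,-.5,-.12),mask=im.min(2)>130,minn=200)
E
```

```text
[0.5049 0.2888 0.2308] yaw_y 58.9 57.2833
top lugs
in tub
n 69 pix [354. 154.] rect c [687.5 -63.5] size [13.4 44.9] ang 21.0 z 97.8 mean [686.1 -61.8]
n 69 pix [333. 162.] rect c [661.1   4.8] size [13.3 43.9] ang 21.4 z 97.8 mean [660.1   5.1]
n 73 pix [361. 171.] rect c [629.6 -79.6] size [13.  46.4] ang 22.8 z 102.6 mean [628.4 -79.6]
n 71 pix [340. 180.] rect c [602.9 -15.2] size [12.3 43.8] ang 19.3 z 98.2 mean [602.1 -15.3]
n 72 pix [359. 193.] rect c [559.1 -70.9] size [12.5 44.1] ang 21.4 z 98.5 mean [558.6 -71.1]
tub
n 401 pix [352. 174.] rect c [614.5 -48. ] size [202.3 161.1] ang 21.9 z 118.2 mean [615.3 -49.9]
scene lugs
in tub
n 75 pix [283. 213.] rect c [560.5 -71.6] size [14.9 44.1] ang 20.3 z 99.5 mean [561.7 -71.9]
n 80 pix [303. 222.] rect c [603.5 -16.7] size [14.4 44.1] ang 22.8 z 98.9 mean [605.5 -16.5]
n 82 pix [283. 233.] rect c [630.9 -81.1] size [14.1 45.4] ang 23.2 z 103.5 mean [632.8 -81. ]
n 80 pix [313. 238.] rect c [662.4   4.3] size [13.7 43.5] ang 19.1 z 99.4 mean [663.6   3.7]
n 84 pix [292. 250.] rect c [688.6 -64.2] size [13.6 43.2] ang 19.5 z 99.3 mean [689.8 -64.1]
tub
n 486 pix [293. 224.] rect c [614.4 -48.7] size [203.3 161.4] ang 21.8 z 119.7 mean [614.7 -48.1]
bar
n 113 pix [404. 155.] rect c [ 682.7 -222.4] size [61.3 15.2] ang 22.8 z 84.1 mean [ 680.3 -222. ]
n 3359 pix [434. 249.] rect c [ 388.5 -313.5] size [172.2 213.3] ang 4.2 z 15.4 mean [ 387.7 -310. ]
bar
n 112 pix [239. 261.] rect c [ 685.  -222.9] size [60.6 15. ] ang 21.9 z 86.1 mean [ 688.4 -222.1]
n 2482 pix [208. 195.] rect c [ 389.3 -313.4] size [175.6 212.6] ang 3.8 z 17.1 mean [ 393.9 -309.7]
```

View pics/f14.png

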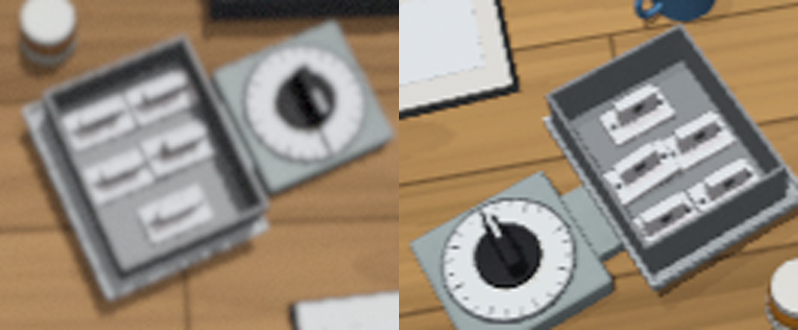

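All five brackets stand in the tub, but the re-placed one (left crop, near (178,145)) rests one edge on its neighbour's foot, about 4 mm high. I'll nudge it 4 mm outwards.

Emit:
{"fn": "apply_moves", "kwargs": {
  "motion": [
    {"fingers":0.65,"travel":[0.3,-0.8,0],"delta_rot":[0,0,-1]},
    {"fingers":0.65,"travel":[0.6,-1.7,0],"delta_rot":[0,0,-2]},
    {"fingers":0.65,"travel":[0.9,-2.6,0],"delta_rot":[0,0,-3]},
    {"fingers":0.65,"travel":[1.2,-3.5,0],"delta_rot":[0,0,-4]},
    {"fingers":0.65,"travel":[1.5,-4.4,0],"delta_rot":[0,0,-5]},
    {"fingers":0.65,"travel":[1.8,-5.3,0],"delta_rot":[0,0,-6]},
    {"fingers":0.65,"travel":[2.1,-6.2,0],"delta_rot":[0,0,-6]},
    {"fingers":0.65,"travel":[2.4,-7.1,0],"delta_rot":[0,0,-6]},
    {"fingers":0.65,"travel":[2.7,-8.0,-0.2],"delta_rot":[0,0,-6]},
    {"fingers":0.65,"travel":[3.0,-8.8,-0.6],"delta_rot":[0,0,-6]},
    {"fingers":0.65,"travel":[3.07,-9.1,-1.1],"delta_rot":[0,0,-6]},
    {"fingers":0.65,"travel":[3.07,-9.1,-1.1],"delta_rot":[0,0,-6]}
  ]
}}

```text
time: 58.48
tcp_pos: [0.6265, -0.0899, 0.183]
tool_rot: [-0.002, 0.562, 0.827, -0.004]
ft_force: [-0.7, -0.7, -1.4]
width: 0.348
finger_force: 0.0
```

Emit:
{"fn": "apply_moves", "kwargs": {
  "motion": [
    {"fingers":0.65,"travel":[0,0,0],"delta_rot":[0,0,0]},
    {"fingers":0.65,"travel":[0,0,0],"delta_rot":[0,0,0]},
    {"fingers":0.65,"travel":[0,0,0],"delta_rot":[0,0,0]},
    {"fingers":0.65,"travel":[0,0,0],"delta_rot":[0,0,0]}
  ]
}}

```text
time: 58.82
tcp_pos: [0.6301, -0.0791, 0.1882]
tool_rot: [0.001, 0.555, 0.832, 0.001]
ft_force: [0.3, 0.5, -0.1]
width: 0.351
finger_force: 0.0
```

Emit:
{"fn": "apply_moves", "kwargs": {
  "motion": [
    {"fingers":0.65,"travel":[0,-0.03,-0.6],"delta_rot":[0,0,0]},
    {"fingers":0.65,"travel":[0,-0.03,-1.2],"delta_rot":[0,0,0]},
    {"fingers":0.65,"travel":[0,-0.03,-1.8],"delta_rot":[0,0,0]},
    {"fingers":0.65,"travel":[0,-0.03,-2.2],"delta_rot":[0,0,0]},
    {"fingers":0.65,"travel":[0,-0.03,-2.3],"delta_rot":[0,0,0]},
    {"fingers":0.65,"travel":[0,-0.03,-2.3],"delta_rot":[0,0,0]},
    {"fingers":1,"travel":[0,-0.03,-2.3],"delta_rot":[0,0,0]},
    {"fingers":1,"travel":[0,-0.03,-2.3],"delta_rot":[0,0,0]},
    {"fingers":1,"travel":[0,-0.03,-2.3],"delta_rot":[0,0,0]},
    {"fingers":1,"travel":[0,-0.03,-2.3],"delta_rot":[0,0,0]},
    {"fingers":1,"travel":[0,-0.03,-2.3],"delta_rot":[0,0,0]}
  ]
}}

```text
time: 59.73
tcp_pos: [0.6303, -0.0821, 0.0962]
tool_rot: [0.001, 0.556, 0.831, 0.001]
ft_force: [0.4, -0.1, 2.6]
width: 0.127
finger_force: 30.0
```

Emit:
{"fn": "apply_moves", "kwargs": {
  "motion": [
    {"fingers":1,"travel":[0,0,0.15],"delta_rot":[0,0,0]},
    {"fingers":1,"travel":[0,0,0.3],"delta_rot":[0,0,0]},
    {"fingers":1,"travel":[0.02,-0.05,0.3],"delta_rot":[0,0,0]},
    {"fingers":1,"travel":[0.04,-0.1,0.3],"delta_rot":[0,0,0]},
    {"fingers":1,"travel":[0.04,-0.1,0.3],"delta_rot":[0,0,0]},
    {"fingers":1,"travel":[0.04,-0.1,0.15],"delta_rot":[0,0,0]},
    {"fingers":1,"travel":[0.04,-0.1,0.0],"delta_rot":[0,0,0]},
    {"fingers":1,"travel":[0.04,-0.1,-0.05],"delta_rot":[0,0,0]},
    {"fingers":1,"travel":[0.04,-0.1,-0.05],"delta_rot":[0,0,0]}
  ]
}}

```text
time: 60.48
tcp_pos: [0.6313, -0.0861, 0.0955]
tool_rot: [0.0, 0.556, 0.831, 0.0]
ft_force: [-4.9, 0.3, 15.4]
width: 0.128
finger_force: 30.0
```

Emit:
{"fn": "apply_moves", "kwargs": {
  "motion": [
    {"fingers":0.73,"travel":[0,0,0.04],"delta_rot":[0,0,0]},
    {"fingers":0.73,"travel":[0,0,0.04],"delta_rot":[0,0,0]},
    {"fingers":0.73,"travel":[0,0,0.04],"delta_rot":[0,0,0]},
    {"fingers":0.73,"travel":[0,0,0.04],"delta_rot":[0,0,0]},
    {"fingers":0.73,"travel":[0,0,0.8],"delta_rot":[0,0,0]},
    {"fingers":0.73,"travel":[0,0,1.7],"delta_rot":[0,0,0]},
    {"fingers":0.5,"travel":[0,0,2.6],"delta_rot":[0,0,0]},
    {"fingers":0.5,"travel":[0,0,3.3],"delta_rot":[0,0,0]},
    {"fingers":0.5,"travel":[0,0,3.5],"delta_rot":[0,0,0]}
  ]
}}

```text
time: 61.23
tcp_pos: [0.6336, -0.0866, 0.2379]
tool_rot: [0.004, 0.556, 0.831, 0.002]
ft_force: [0.7, -0.1, 0.3]
width: 0.438
finger_force: 0.0
```

Emit:
{"fn": "apply_moves", "kwargs": {
  "motion": [
    {"fingers":0.5,"travel":[-0.2,0.8,0.1],"delta_rot":[0,0,0]},
    {"fingers":0.5,"travel":[-0.5,1.7,0.1],"delta_rot":[0,0,0]},
    {"fingers":0.5,"travel":[-0.8,2.6,0.1],"delta_rot":[0,0,1]},
    {"fingers":0.5,"travel":[-1.1,3.5,0.1],"delta_rot":[0,0,2]},
    {"fingers":0.5,"travel":[-1.4,4.3,0.1],"delta_rot":[0,0,3]},
    {"fingers":0.5,"travel":[-1.8,5.2,0.1],"delta_rot":[0,0,4]},
    {"fingers":0.5,"travel":[-2.1,6.1,0.1],"delta_rot":[0,0,5]},
    {"fingers":0.5,"travel":[-2.4,7.0,0.1],"delta_rot":[0,0,6]},
    {"fingers":0.5,"travel":[-2.7,7.8,0.1],"delta_rot":[0,0,6]},
    {"fingers":0.5,"travel":[-3,8.6,0.1],"delta_rot":[0,0,6]},
    {"fingers":0.5,"travel":[-3,9.0,0.1],"delta_rot":[0,0,6]},
    {"fingers":0.5,"travel":[-3,9.0,0.1],"delta_rot":[0,0,6]}
  ]
}}

```text
time: 62.23
tcp_pos: [0.5091, 0.2792, 0.2356]
tool_rot: [-0.001, 0.268, 0.963, 0.001]
ft_force: [0.2, 0.8, -0.2]
width: 0.501
finger_force: 0.0
```

```bash
python3 look.py 15; python3 - <<'E'
import cv2,numpy as np
from h import *
a=cv2.imread("pics/top15.png");b=cv2.imread("pics/scene15.png")
f=lambda i,u,v,w,h,k:cv2.resize(i[v:v+h,u:u+w],None,fx=k,fy=k,interpolation=cv2.INTER_CUBIC)
cv2.imwrite("pics/f15.png",np.hstack([f(a,300,125,133,110,3),f(b,205,180,133,110,3)]))
E
```

```text
[0.5091 0.2792 0.2356] yaw_y 58.9 62.2333
top lugs
in tub
n 72 pix [354. 154.] rect c [687.7 -63.4] size [14.3 44.2] ang 23.1 z 98.2 mean [686.3 -63. ]
n 72 pix [333. 162.] rect c [661.1   5.1] size [13.6 43.3] ang 19.4 z 98.2 mean [659.8   5.4]
n 67 pix [365. 177.] rect c [610.  -90.9] size [11.9 43.5] ang 27.7 z 98.4 mean [609.9 -91.3]
n 67 pix [340. 180.] rect c [603.1 -15.4] size [12.6 43.9] ang 20.0 z 98.3 mean [602.  -15.2]
n 69 pix [359. 194.] rect c [555.8 -71.1] size [12.3 43.5] ang 22.7 z 98.8 mean [555.1 -71.5]
tub
n 394 pix [352. 174.] rect c [614.3 -48.6] size [201.1 161.2] ang 21.6 z 118.5 mean [615.1 -50.1]
scene lugs
in tub
n 78 pix [282. 212.] rect c [556.8 -72.7] size [15.4 42.6] ang 24.7 z 98.6 mean [558.5 -72.9]
n 76 pix [303. 222.] rect c [604.4 -15.8] size [15.4 44.7] ang 20.0 z 98.7 mean [605.2 -16.2]
n 80 pix [279. 228.] rect c [610.8 -91.7] size [14.4 46.1] ang 27.9 z 99.1 mean [612.3 -91.3]
n 80 pix [313. 238.] rect c [661.7   3.7] size [15.  45.4] ang 22.3 z 99.5 mean [663.8   3.7]
n 82 pix [292. 250.] rect c [688.8 -63.9] size [14.8 44.1] ang 20.9 z 98.9 mean [689.7 -64.2]
tub
n 496 pix [294. 224.] rect c [614.1 -48.8] size [203.2 161.7] ang 21.8 z 119.4 mean [616.  -46.5]
```

View pics/f15.png

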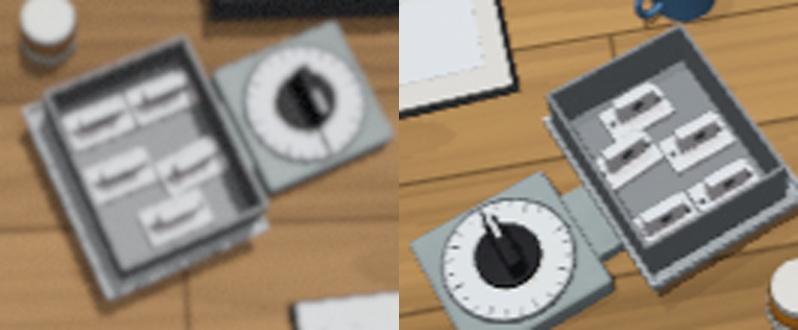

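All five brackets now lie flat inside the tub, with every lug top at about z = 98 mm. The tub stands in the pan, the pointer is on zero (320,145) and the gripper is clear of everything.

```bash
python3 -c "
from bench import bot
print(bot.hand_in())"
```

```text
the job is handed in; nothing more can be done
None
```

The job is handed in, with no verdict returned: the lid was tipped about 14° and laid tab up in the middle of the mat, the tare pointer was turned to zero (within about 1° as far as the pictures show), and all five brackets lie flat in the tub in the pan; one slipped when the grip slackened and had to be set on the bench and re-placed, and the tub slid about 7 mm but stayed inside the pan's lip.

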